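# Walk the roll stand into the film cutter's snap hook

## Robot

A 7-joint arm with a two-finger parallel gripper is mounted at the origin on the work surface. World frame = base frame: x ahead of the robot, y to its left, z up, the work surface at z = 0. Lengths are in mm, angles in rad, forces in N, time in s.
With the tool pointing down it reaches from about 400 to 875 mm from the base axis. Payload 6.5 kg.
Tool frame: the origin (TCP) lies at the very end of the fingers, on their centre line; the grasp point (between the pads) lies 19 mm behind it; z points along the fingers, y is the line along which they close (so a half turn about z gives the same grasp; the last joint's range is limited). The gripper opens to 88 mm and grips with 3 to 60 N. Pads are 18 mm wide; open, the fingers measure 123 mm over their backs; the gripper's body (75 mm by 187 mm) begins 45 mm behind the grasp point.
Start: joints at [-1.187, 0.536, -0.004, 1.538, 0.003, 1.067, -0.071], TCP at [282.605, 585.342, 238.716] pointing down, gripper open.
Joint ranges: [-2.7, 2.7], [-0.37, 2.16], [-1.27, 1.26], [0.24, 2.4], [-1.31, 4.45], [0.19, 1.91], [-2.76, 2.76]. Speed limits (rad/s): [2.39, 2.39, 3.14, 3.14, 3.14, 3.14, 3.14].

## Interface

Orientations are given as a unit quaternion [x, y, z, w].
In Python, from station import bot gives the robot as it stands.
- The arm moves only by the shell command python3 -m pendant 'ROWS'. ROWS is JSON, a list of rows, each a list of 5 numbers: the shift along the world's x, y, z scaled (see below), then the turn about the world's z scaled (see below), then the gripper command: -1 is shut, 1 is fully open, values between are in proportion. A call has 1 to 10 rows; each row is the pose to reach, as a shift and turn from the pose commanded when the call began, turning the shorter way round; what a row does not reach only later rows make up. The controller multiplies each number of a shift by 0.5 m and each number of a turn by 180 degrees. A row lasts 1/10 s, in which the tool goes at most 50 mm and 8.59 degrees, less where a joint would pass 70% of its speed; a pose out of reach is approached as far as the arm can. A call with a number of a shift or a turn outside -1 to 1 is refused whole. A call with a gripper value outside its range is refused whole. The fingers move at their own pace and stop on an object; the grip force is fixed at half the most. Time passes only in rows, so rows that repeat a pose let the fingers close. It gives the time, the measured TCP pose, the force, the opening and the grip force at its end, in the units of the state.
- bot.get_state(): the state, without advancing time (a new reading comes with each control period).
- bot.read_camera(name): name is "side" or "top" or "wrist"; returns a dict with "img" (400x640x3 uint8, red, green, blue), "range_z" (400x640 float32, mm along the optical axis (not along the pixel's ray), 0 where there is no reading), "intrinsics" (3x3 intrinsics, pixels), "camera_from_world" (4x4, takes a point from world to camera coordinates). Camera axes: x right, y up, looking along -z (the intrinsics and any distortion apply to the point x, -y, -z); pixel columns grow to the right and rows downward; lengths in mm; the calibration is good to about 2 mm. A picture is of the moment at which its call begins.
- bot.close_job(): hands the job in; it is judged then, once.
The state is a dict: "time_s": time; "joints": joint angles; "joint_velocities": joint speeds; "joint_torque": joint torques, N m; "tool_pos": TCP position; "tcp_rot": TCP orientation; "contact_force": force on the tool from outside, world axes, zero at the start; "ft_torque": the same for the moment, N m; "width": opening from 0.0 (shut) to 1.0 (fully open); "finger_force": force on a finger pad.
Only numpy, scipy, OpenCV 4.12 (cv2) and the standard library are available. Lean on these libraries where they do the work, as an engineer would, in place of code of your own. Each camera call takes 0.05 s, during which the arm holds its last target. There are 200 camera calls.

## Task

Walk the heavy roll stand forward over the table to the film cutter by pushing its two rear corners in turn: bring the left rear corner right across the first tape strip while the right one is still short of that strip, then the right corner across the second strip while the left is still short of it, then the left corner across the third while the right is still short of it. Go on until the stand's pin has snapped in behind the hook's gate and the stand sits square against both rubber stops. Never lift or tip the stand or touch its film roll (the print is fresh), and leave everything else on the table as it is.

Things in the scene. Friction and masses are not known exactly. Their poses are not given: they have to be found in the camera images.
- stand: Heavy roll stand (about 2 kg, on rubber feet): dark steel slab, 110 mm along its x (forward), 190 mm along y (left), underside 3 mm and top 30 mm above the table. Origin on the table under the slab's centre. In front, a level arm (54 mm up) carries the drop pin. Pushing the left rear corner forward turns it to the right, and the other way round; the opposite rear corner then stays nearly in place.
- roll: White film roll on the stand, part of it; origin and axes are the stand's. 54 mm across, 104 mm long, axis along y, 38 mm behind the origin and 57 mm up (top 84 mm); its holders reach 65 mm left and right. It overhangs the rear face by 10 mm, so from above that face can be pushed only 65 to 95 mm left or right of the middle.
- rear_left (a point): Left rear bottom corner of the slab (left as seen from behind, looking forward), 55 mm behind and 95 mm left of the stand's origin; a push here takes 5 to 20 N
- rear_right (a point): Right rear bottom corner of the slab, 55 mm behind and 95 mm right of the stand's origin; a push here takes 5 to 20 N
- front_left (a point): Left front bottom corner of the slab
- front_right (a point): Right front bottom corner of the slab
- pin (a point): Drop pin, 14 mm thick, hanging from the arm down to 8 mm above the table, 142 mm ahead of the stand's origin; this point is 20 mm up on its axis (steel)
- feeder: Grey film cutter, fixed, 110 mm high from x = 125 mm on, with two black rubber stops and a steel snap hook before it. Origin on the table midway between the stops' faces; x is the direction of feeding (into the cutter), y left. Stops: faces at x = 0, 58 to 98 mm left and right, 28 mm high. Stand home: slab's front edge on both stops, so its origin at x = -55 mm, y = 0, axes alike.
- hook (a point): Middle of the snap hook, where the pin's axis stands when home: 87 mm beyond the stops' faces on the middle line. The hook's walls are 36 mm high; its flared mouth narrows from 90 mm wide at 7 mm beyond the stops' faces to 36 mm at 33 mm beyond.
- strip_1 (a point): Middle of the first grey tape strip, flat on the table, 16 mm wide along the feeder's x and 300 mm long across; 285 mm before the stops' faces
- strip_2 (a point): Middle of the second strip, same size, 245 mm before the stops' faces
- strip_3 (a point): Middle of the third strip, same size, 205 mm before the stops' faces
- gate (a joint): Sprung brass gate of the snap hook, a 38 mm blade on an upright pivot at the left of the mouth, 36 mm beyond the stops' faces; 0 is shut, it grows to 1.35 rad as the pin pushes it inwards (a few N) and springs shut once the pin is about 45 mm past it
- tape: Bystander: cardboard-brown tape ring lying flat, 90 mm outside, 48 mm high; origin at the centre of its underside
- spray: Bystander: white upright bottle, 58 mm across, 170 mm high; origin at the centre of its underside
- cup: Bystander: grey open cup, 68 mm across the rim, 90 mm high; origin at the centre of its underside
- weight: Bystander: steel block 60 x 70 x 35 mm high, usually behind the stand; origin at the centre of its underside
- squeegee: Bystander: flat white plastic squeegee with a felt edge, 100 x 72 x 22 mm; origin at the centre of its underside
- core: Bystander: upright cardboard cylinder, 76 mm across, 100 mm high; origin at the centre of its underside
- knife: Bystander: black cutter knife lying down, 160 x 24 x 16 mm; origin at the centre of its underside

How it is judged (in metres and radians):
On the way, in this order (a step that is already met when the one before it is completed fails the run):
1. the left rear corner is past the first strip while the right rear corner is still short of it (x of rear_left in the frame of feeder above -0.277 m and x of rear_right in the frame of feeder below -0.293 m), for 0.1 s.
2. the right rear corner is past the second strip while the left rear corner is still short of it (x of rear_right in the frame of feeder above -0.237 m and x of rear_left in the frame of feeder below -0.253 m), for 0.1 s.
3. the left rear corner is past the third strip while the right rear corner is still short of it (x of rear_left in the frame of feeder above -0.197 m and x of rear_right in the frame of feeder below -0.213 m), for 0.1 s.
At the end, for the whole second after the job is handed in: The front corners of the stand's slab are both within 7 mm of the stops' faces, the pin is inside the hook (more than 78 mm beyond the stops' faces and no more than 22 mm off the middle line), the gate is shut (below 0.15 rad), and the stand rests flat and still (below 10 mm/s) (x of each of front_left, front_right in the frame of feeder above -0.007 m and x of pin in the frame of feeder above 0.078 m and y of pin in the frame of feeder between -0.022 and 0.022 m and value of joint gate below 0.15 rad and linear speed of stand below 0.01 m/s and angle between stand's own z axis and vertical below 0.05 rad); the robot touches nothing.
It fails at once if a bystander moved more than 15 mm or was knocked over (distance of any of tape, spray, cup, weight, squeegee, core, knife from where it was at the start of the episode above 0.015 m or angle between any of tape, spray, cup, weight, squeegee, core, knife's own z axis and vertical above 0.3 rad).
It fails at once if the robot touched the film roll (contact force between any of the fingers, the arm and roll above 0.5 N).
It fails at once if the stand was lifted or tipped (height (world z) of stand above 0.01 m or angle between stand's own z axis and vertical above 0.12 rad).
It also fails if it takes over 72 s, if anything falls off the work surface, if the arm or the gripper's body presses on something with over 40 N, if the wrist force passes 120 N, or if a joint passes its speed limit or range.

## Working session

There is one attempt and no reset: what is moved stays moved. The work goes in short steps, Python scripts to look and compute and a shell command to move; the robot and the scene stay as the last step left them, time stands still between calls to the robot, and variables do not carry over. Pictures are saved under pics/ and viewed, at most 10 in all, crops included, and the job is handed in when it is done.

```bash
mkdir -p pics; cat > h.py <<'E'
import numpy as np, cv2
from station import bot
def cam(n):
    return bot.read_camera(n)
def cloud(c):
    K=c["intrinsics"];z=c["range_z"].astype(float);v,u=np.mgrid[0:400,0:640]
    P=np.stack([(u-K[0,2])/K[0,0]*z,-(v-K[1,2])/K[1,1]*z,-z,np.ones_like(z)],-1)
    W=P@np.linalg.inv(c["camera_from_world"]).T
    W[z==0]=np.nan
    return W[...,:3]
def save(n,img): cv2.imwrite("pics/"+n+".png",img[...,::-1])
E
python3 - <<'E'
from h import *
for n in("top","side"):
    c=cam(n);save(n+"0",c["img"]);np.savez("/tmp/"+n,W=cloud(c),img=c["img"])
    print(n,c["intrinsics"].tolist(),np.linalg.inv(c["camera_from_world"]).round(3).tolist())
s=bot.get_state();print(s["time_s"],s["tool_pos"],s["tcp_rot"],s["width"],s["contact_force"])
E
```

```text
top [[388.06259728226536, 0.0, 310.0830210733339], [0.0, 388.06259728226536, 195.44429845579455], [0.0, 0.0, 1.0]] [[0.025, 0.978, -0.207, 336.957], [-1.0, 0.024, -0.004, -12.296], [0.001, 0.207, 0.978, 1102.62], [0.0, 0.0, 0.0, 1.0]]
side [[386.1610584231656, 0.0, 316.76257834046345], [0.0, 386.1610584231656, 201.16211154259315], [0.0, 0.0, 1.0]] [[0.789, 0.461, -0.405, 106.086], [-0.614, 0.592, -0.523, -605.378], [-0.001, 0.662, 0.75, 933.708], [0.0, 0.0, 0.0, 1.0]]
0.1 [282.39047315 584.8487798  237.93646607] [ 2.22962081e-01  9.74826814e-01 -7.62498957e-04 -1.08910495e-04] 0.9980138552259467 [ 0.17029586 -0.48188362  0.71678022]
```

View pics/top0.png

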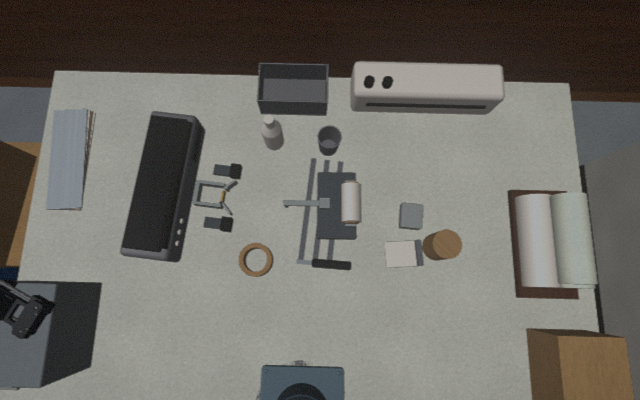

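View pics/side0.png

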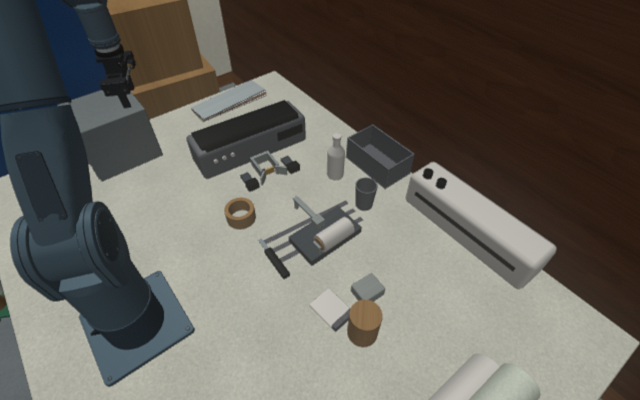

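The top view shows that feeding runs image-left (world +y). The slab is at about (338,205), the stops at about (228,171) and (218,224), the strips at columns 300–340, the cup at (329,140) and the knife at (331,265). The side view confirms this.

```bash
cat >> h.py <<'E'
def rect(W,m):
    p=W[m][:,:2].astype(np.float32); r=cv2.minAreaRect(p); return r,cv2.boxPoints(r)
E
python3 - <<'E'
from h import *
from scipy import ndimage as nd
d={n:np.load("/tmp/%s.npz"%n) for n in("top","side")}
for n in d:
    W=d[n]["W"];img=d[n]["img"].astype(int);z=W[...,2]
    ok=(W[...,0]>200)&(W[...,0]<640)&(W[...,1]>-420)&(W[...,1]<420)&(z>9)
    L,k=nd.label(ok)
    print("==",n)
    for i in range(1,k+1):
        m=L==i
        if m.sum()<25: continue
        P=W[m];r,_=rect(W,m)
        print(i,m.sum(),"ctr",np.round(r[0]),"size",np.round(r[1]),"ang",round(r[2],1),"z",np.percentile(P[:,2],[5,50,95,99]).round(),"x",np.percentile(P[:,0],[1,99]).round(),"y",np.percentile(P[:,1],[1,99]).round())
    # stand slab
    m=(W[...,0]>300)&(W[...,0]<600)&(W[...,1]>-200)&(W[...,1]<20)&(abs(z-29)<7)
    L,k=nd.label(m);j=1+np.argmax(nd.sum(m,L,range(1,k+1)));r,b=rect(W,L==j);print("slab",r,b.round(1).tolist(),np.median(z[L==j]))
# strips in top: gray dark pixels at z~0
W=d["top"]["W"];img=d["top"]["img"].astype(int)
g=img.sum(2)/3
m=(abs(W[...,2])<6)&(W[...,0]>330)&(W[...,0]<620)&(W[...,1]>-220)&(W[...,1]<60)
print("table gray",np.percentile(g[m],[5,25,50,75]))
im=cv2.resize(d["top"]["img"][90:290,180:460],None,fx=2.85,fy=2.85,interpolation=cv2.INTER_CUBIC);save("crop0",im)
for u,v in[(241,171),(232,224),(241,165),(241,177),(232,218),(232,229)]:
    print(u,v,W[v,u-6:u+4].round().tolist())
E
```

```text
== top
1 5578 ctr [505. 307.] size [226. 270.] ang 89.9 z [ 20. 119. 130. 132.] x [376. 638.] y [205. 419.]
3 3023 ctr [540. -42.] size [191. 211.] ang 0.6 z [28. 33. 84. 87.] x [446. 632.] y [-146.   53.]
4 597 ctr [ 514. -293.] size [61. 71.] ang 84.8 z [18. 35. 39. 40.] x [478. 548.] y [-321. -261.]
5 343 ctr [481. 250.] size [81. 40.] ang 83.8 z [11. 16. 30. 31.] x [459. 498.] y [209. 289.]
6 1176 ctr [ 424. -346.] size [ 75. 116.] ang 22.7 z [ 12.  99. 103. 105.] x [381. 464.] y [-398. -292.]
14 541 ctr [381. 134.] size [88. 89.] ang 2.6 z [19. 48. 52. 53.] x [340. 424.] y [ 90. 177.]
33 28 ctr [ 413. -270.] size [10. 31.] ang 22.5 z [ 9. 11. 13. 15.] x [405. 421.] y [-285. -255.]
44 29 ctr [ 393. -269.] size [15. 26.] ang 34.2 z [ 9. 11. 13. 13.] x [384. 405.] y [-278. -257.]
50 398 ctr [376. -52.] size [150.  24.] ang 86.9 z [10. 16. 20. 22.] x [362. 388.] y [-126.   18.]
slab ((522.2438354492188, -82.84971618652344), (154.06289672851562, 108.29810333251953), 1.0894821882247925) [[444.20001220703125, -30.200000762939453], [446.29998779296875, -138.5], [600.2999877929688, -135.
[... 2046 characters left out ...]
57.0, 189.0, 2.0]]
241 177 [[614.0, 208.0, 24.0], [613.0, 205.0, 27.0], [613.0, 202.0, 28.0], [613.0, 199.0, 28.0], [614.0, 197.0, 24.0], [617.0, 196.0, 13.0], [620.0, 196.0, 2.0], [621.0, 193.0, -3.0], [620.0, 190.0, 3.0], [620.0, 187.0, 3.0]]
232 218 [[494.0, 225.0, 28.0], [494.0, 223.0, 27.0], [494.0, 220.0, 29.0], [494.0, 217.0, 29.0], [494.0, 214.0, 30.0], [494.0, 211.0, 28.0], [494.0, 208.0, 28.0], [499.0, 211.0, -0.0], [499.0, 209.0, -2.0], [499.0, 206.0, -1.0]]
232 229 [[463.0, 223.0, 30.0], [463.0, 220.0, 30.0], [463.0, 218.0, 28.0], [464.0, 216.0, 24.0], [463.0, 212.0, 29.0], [465.0, 212.0, 15.0], [467.0, 212.0, 2.0], [467.0, 209.0, -0.0], [467.0, 207.0, -2.0], [467.0, 203.0, 1.0]]
```

View pics/crop0.png

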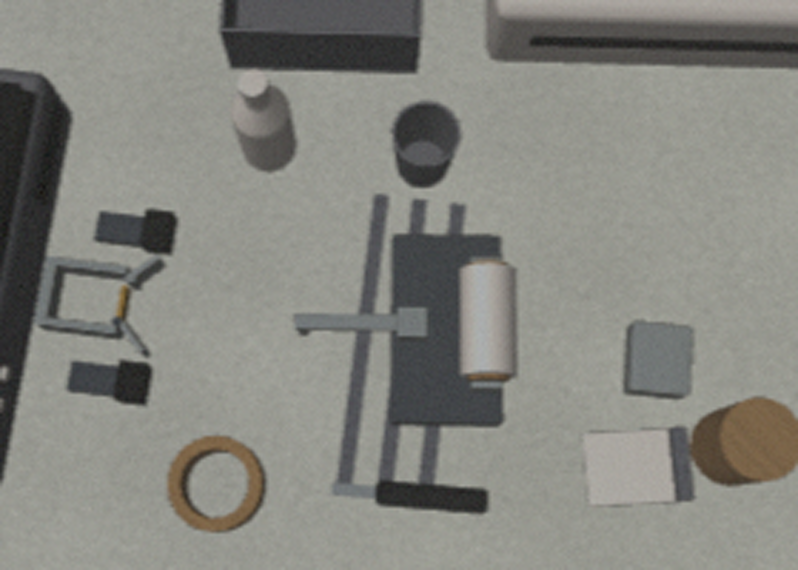

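```bash
python3 - <<'E'
from h import *
from scipy import ndimage as nd
d={n:np.load("/tmp/%s.npz"%n) for n in("top","side")}
for n in d:
    W=d[n]["W"];img=d[n]["img"].astype(int);z=W[...,2];X=W[...,0];Y=W[...,1];g=img.sum(2)/3
    print("==",n)
    for nm,x0,x1 in(("Lstop",440,510),("Rstop",595,670)):
        m=(X>x0)&(X<x1)&(Y>185)&(Y<260)&(abs(z-28)<6)&(g<60)
        r,b=rect(W,m);print(nm,m.sum(),b.round(1).tolist())
        # face: min y per x bin
        q=W[m];xs=[];ys=[]
        for a in np.arange(q[:,0].min()+3,q[:,0].max()-3,4):
            s=q[abs(q[:,0]-a)<2]
            if len(s)>3: xs.append(a);ys.append(np.sort(s[:,1])[:2].mean())
        print(" face fit",np.polyfit(xs,ys,1),np.mean(xs),np.mean(ys))
    m=(X>430)&(X<660)&(Y>-160)&(Y<0)&(abs(z-30)<5)
    L,k=nd.label(m);j=1+np.argmax(nd.sum(m,L,range(1,k+1)));r,b=rect(W,L==j);print("slab",np.round(r[0],1),np.round(r[1],1),r[2],b.round(1).tolist())
    m=(X>430)&(X<660)&(Y>0)&(Y<60)&(z>40)&(z<70);r,b=rect(W,m);print("arm",b.round(1).tolist())
    for nm,a in(("cup",(650,740,-130,-20)),("spray",(650,760,50,180))):
        m=(X>a[0])&(X<a[1])&(Y>a[2])&(Y<a[3])&(z>10)
        P=W[m];print(nm,np.percentile(P[:,:2],[1,50,99],axis=0).round().tolist(),P[:,2].max().round())
    # strips
    m=(abs(z)<8)&(X>400)&(X<690)&(Y>-140)&(Y<60)&(g<128)&(g>60)
    L,k=nd.label(m)
    for i in range(1,k+1):
        q=W[L==i]
        if len(q)<40: continue
        p=np.polyfit(q[:,0],q[:,1],1);r=cv2.minAreaRect(q[:,:2].astype(np.float32))
        print("strip",len(q),p.round(4),"y@540",np.polyval(p,540).round(1),np.round(r[0]),np.round(r[1]),"x",q[:,0].min().round(),q[:,0].max().round(),"g",np.median(g[L==i]))
E
```

```text
== top
Lstop 148 [[457.70001220703125, 212.1999969482422], [494.79998779296875, 208.0], [498.20001220703125, 238.0], [461.1000061035156, 242.3000030517578]]
 face fit [-1.06626330e-01  2.62469782e+02] 477.0137816991545 211.6075531094023
Rstop 141 [[595.4000244140625, 199.89999389648438], [648.5, 191.5], [653.2000122070312, 220.8000030517578], [600.0, 229.3000030517578]]
 face fit [-7.03148283e-02  2.40502431e+02] 631.6174060143526 196.090361741406
slab [540.4 -82.5] [190.4 108.3] 1.0602589845657349 [[444.20001220703125, -30.200000762939453], [446.20001220703125, -138.39999389648438], [636.5999755859375, -134.89999389648438], [634.5999755859375, -26.600000381469727]]
arm [[529.7999877929688, 57.5], [530.7999877929688, 2.299999952316284], [545.9000244140625, 2.5999999046325684], [545.0, 57.70000076293945]]
cup [[685.0, -89.0], [708.0, -59.0], [740.0, -26.0]] 94.0
spray [[704.0, 74.0], [719.0, 98.0], [749.0, 129.0]] 175.0
strip 247 [-0.1005 53.2078] y@540 -1.0 [621.  -9.] [ 18. 126.] x 559.0 684.0 g 87.0
strip 67 [-0.0961 10.2635] y@540 -41.7 [661. -54.] [16. 36.] x 643.0 679.0 g 87.0
s
[... 990 characters left out ...]
, -141.8000030517578], [636.0, -138.0], [633.7000122070312, -26.5]]
arm [[528.4000244140625, 58.900001525878906], [528.4000244140625, 0.10000000149011612], [545.2000122070312, 0.10000000149011612], [545.0999755859375, 58.900001525878906]]
cup [[685.0, -91.0], [704.0, -68.0], [739.0, -27.0]] 94.0
spray [[703.0, 73.0], [720.0, 88.0], [751.0, 115.0]] 173.0
strip 87 [-0.1289 71.6371] y@540 2.1 [634. -13.] [ 19. 104.] x 583.0 686.0 g 93.0
strip 204 [-0.1063 54.477 ] y@540 -2.9 [474.   4.] [ 19. 149.] x 400.0 549.0 g 94.0
strip 71 [-0.0759  1.5373] y@540 -39.5 [425. -31.] [17. 47.] x 401.0 448.0 g 95.0
strip 76 [ -0.0715 -40.506 ] y@540 -79.1 [424. -71.] [18. 46.] x 401.0 447.0 g 93.33333333333333
```

```bash
python3 -m pendant '[[0.1,-0.25,0,0.04,-1],[0.2,-0.5,0,0.08,-1],[0.336,-0.77,0,0.15,-1],[0.336,-0.77,0,0.15,-1],[0.336,-0.77,0,0.15,-1],[0.336,-0.77,0,0.15,-1],[0.336,-0.77,0,0.15,-1],[0.336,-0.77,0,0.15,-1],[0.336,-0.77,0,0.15,-1],[0.336,-0.77,0,0.15,-1]]'
python3 - <<'E'
from h import *
from scipy.spatial.transform import Rotation as R
s=bot.get_state();c=bot.read_camera("wrist");print(s["time_s"],s["tool_pos"],s["joints"],s["width"])
M=np.linalg.inv(c["camera_from_world"]);r=R.from_quat(s["tcp_rot"])
print("yaw y",r.apply([0,1,0]),"x",r.apply([1,0,0]),"cam in tool",r.inv().apply(M[:3,3]-s["tool_pos"]))
E
```

```text
time_s: 1.1
tool_pos: [451.8, 196.5, 238.6]
tcp_rot: [-0.008, 1.0, -0.001, 0.0]
contact_force: [-0.7, 0.3, -0.2]
width: 0.115
finger_force: 0.0
1.1 [451.81421546 196.52790529 238.57476203] [-0.52375288  0.26889963  0.02503292  1.94722774 -0.00655703  0.92619491
  1.09023399] 0.11482049220877896
yaw y [-0.01511236  0.99988461 -0.00154412] x [-9.99885795e-01 -1.51125178e-02 -9.05895226e-05] cam in tool [  74.10261668   -0.33059963 -145.9206927 ]
```

```bash
python3 -m pendant '[[0,-0.745,-0.2,0,-1],[0,-0.745,-0.2,0,-1],[0,-0.745,-0.2,0,-1],[0,-0.745,-0.2,0,-1],[0,-0.745,-0.2,0,-1],[0,-0.745,-0.2,0,-1],[0,-0.745,-0.2,0,-1],[0,-0.745,-0.2,0,-1],[0,-0.745,-0.2,0,-1],[0,-0.745,-0.2,0,-1]]'
python3 - <<'E'
from h import *
c=bot.read_camera("wrist");save("wrist1",c["img"]);W=cloud(c)
X,Y,z=W[...,0],W[...,1],W[...,2]
m=(abs(z-30)<5)&(X>420)&(X<500)&(Y>-160)&(Y<0)
for a in range(445,480,6):
    q=W[m&(abs(X-a)<3)]
    if len(q): print(a,np.percentile(q[:,1],[1,99]).round(1),len(q))
if m.any(): print("minx",np.percentile(X[m],1),np.median(z[m]))
E
```

```text
time_s: 2.15
tool_pos: [450.9, -170.7, 138.3]
tcp_rot: [-0.011, 1.0, 0.001, -0.0]
contact_force: [-0.3, 0.7, 1.0]
width: 0.006
finger_force: 0.0
445 [-137.6  -32.3] 545
451 [-139.   -32.3] 970
457 [-138.9  -32.1] 919
463 [-138.5  -31.9] 904
469 [-138.9  -31.8] 897
475 [-138.5  -31.6] 907
minx 445.53775244894047 29.54844272393302
```

View pics/wrist1.png

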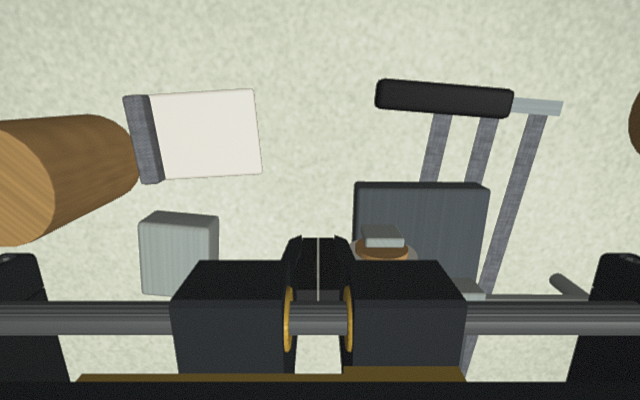

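The near view gives the slab's rear face at y=-139 and its left edge at x=445, with the top 30 mm up. Now I descend and touch.

```bash
python3 -m pendant '[[-0.006,0,-0.233,0,-1],[-0.006,0,-0.233,0,-1],[-0.006,0,-0.233,0,-1],[-0.006,0,-0.233,0,-1],[-0.006,0.02,-0.233,0,-1],[-0.006,0.03,-0.233,0,-1],[-0.006,0.04,-0.233,-0.008,-1],[-0.006,0.05,-0.233,-0.016,-1],[-0.006,0.06,-0.233,-0.024,-1],[-0.006,0.07,-0.233,-0.032,-1]]'
cat >> h.py <<'E'
from scipy import ndimage as nd
from scipy.optimize import least_squares
FO=np.array([554.,203.8]);FA=np.arctan2(.995,.1005)
def feed(p):
    d=np.asarray(p)-FO;c,s=np.cos(FA),np.sin(FA);return np.array([c*d[0]+s*d[1],-s*d[0]+c*d[1]])
def stand(guess=None):
    "slab pose in the feeder frame from top+side: slab-top points, minAreaRect"
    res=[]
    for n in("top","side"):
        c=cam(n);W=cloud(c);X,Y,z=W[...,0],W[...,1],W[...,2];g=c["img"].astype(int);
        m=(X>400)&(X<680)&(Y>-170)&(Y<190)&(abs(z-30.5)<5)&(g.sum(2)<240)
        m=nd.binary_opening(m,np.ones((2,2)));L,k=nd.label(m)
        j=1+np.argmax(nd.sum(m,L,range(1,k+1)));q=W[L==j][:,:2].astype(np.float32)
        r=cv2.minAreaRect(q);b=cv2.boxPoints(r);e=b[1]-b[0];f=b[2]-b[1]
        v=e if np.hypot(*e)<np.hypot(*f) else f
        if v@[.1,.995]<0: v=-v
        th=np.arctan2(v[1],v[0])-FA;o=feed(r[0]);C,S=np.cos(th),np.sin(th);Rm=np.array([[C,-S],[S,C]])
        res.append([*o,th]);
        P=lambda x,y:(o+Rm@[x,y]).round(1).tolist()
        print(n,"size",np.round(r[1],0),"o",o.round(1),"th",round(th,3),"RL",P(-55,95),"RR",P(-55,-95),"FL",P(55,95),"FR",P(55,-95),"pin",P(142,0))
        save("last_"+n,c["img"])
    s=bot.get_state();print("t",s["time_s"],"tcp",s["tool_pos"].round(1),"F",s["contact_force"].round(1))
E
python3 -c "
from h import *
stand()"
```

```text
time_s: 3.2
tool_pos: [446.5, -140.3, 23.5]
tcp_rot: [0.042, 0.999, -0.002, 0.0]
contact_force: [-6.7, -11.8, 7.5]
width: 0.001
finger_force: 6.1
top size [102. 188.] o [-279.7  -16. ] th 0.033 RL [-337.8, 77.2] RR [-331.5, -112.7] FL [-227.9, 80.8] FR [-221.6, -109.1] pin [-137.8, -11.3]
side size [47. 70.] o [-247.   -79.2] th -0.217 RL [-280.3, 25.4] RR [-321.2, -160.2] FL [-172.9, 1.7] FR [-213.7, -183.8] pin [-108.4, -109.7]
t 3.3 tcp [ 446.6 -139.4   23.4] F [-5.1 -8.6  6.4]
```

```bash
python3 -m pendant '[[0,0.014,0,-0.012,-1],[0,0.028,0,-0.023,-1],[0.001,0.042,0,-0.035,-1],[0.003,0.056,0,-0.047,-1],[0.005,0.07,0,-0.059,-1],[0.008,0.084,0,-0.07,-1],[0.012,0.098,0,-0.082,-1],[0.016,0.112,0,-0.094,-1],[0.02,0.126,0,-0.106,-1],[0.02,0.128,0,-0.106,-1]]'
python3 -c "
from h import *
stand()"
```

```text
time_s: 4.3
tool_pos: [453.7, -75.0, 22.9]
tcp_rot: [0.207, 0.978, -0.001, -0.003]
contact_force: [-10.1, -9.7, 10.7]
width: 0.002
finger_force: 7.4
top size [103. 188.] o [-252.4  -36.5] th -0.36 RL [-270.5, 71.7] RR [-337.4, -106.1] FL [-167.5, 33.0] FR [-234.4, -144.8] pin [-119.5, -86.6]
side size [112.  73.] o [-276.   -89.2] th 1.267 RL [-383.1, -113.2] RR [-201.9, -170.1] FL [-350.2, -8.3] FR [-168.9, -65.2] pin [-233.5, 46.3]
t 4.4 tcp [453.8 -75.1  22.8] F [-9.2 -8.2  9.7]
```

```bash
python3 - <<'E'
s=open('h.py').read()
s=s.replace('for n in("top","side"):\n        c=cam(n)','for n in("top",):\n        c=cam(n)')
s=s.replace("o=feed(r[0]);C,S","u=v/np.hypot(*v);o=feed(np.array(r[0])+u*(np.hypot(*v)/2-55));C,S")
s=s.replace('P=lambda','''m2=(X>660)&(X<780)&(Y>-130)&(Y<0)&(z>85);p=W[m2][:,:2]
        if len(p)>10: print("cup rim x",p[:,0].min().round(),p[:,0].max().round(),"y",p[:,1].min().round(),p[:,1].max().round())
        U=lambda x,y:(FO+np.array([[np.cos(FA),-np.sin(FA)],[np.sin(FA),np.cos(FA)]])@(o+Rm@[x,y])).round(1).tolist()
        print("world RL",U(-55,95),"RR",U(-55,-95),"FR",U(55,-95),"heading deg",np.degrees(FA+th).round(1))
        P=lambda''')
open('h.py','w').write(s)
E
python3 -c "
from h import *
stand()"
```

```text
cup rim x 685.0 753.0 y -90.0 -26.0
world RL [453.7, -59.3] RR [623.0, -145.4] FR [672.9, -47.3] heading deg 63.1
top size [103. 188.] o [-254.9  -35.1] th -0.369 RL [-271.9, 73.4] RR [-340.5, -103.8] FL [-169.3, 33.7] FR [-237.9, -143.5] pin [-122.5, -86.3]
t 4.45 tcp [453.8 -75.1  22.8] F [-10.5  -8.5  10.8]
```

View pics/last_top.png

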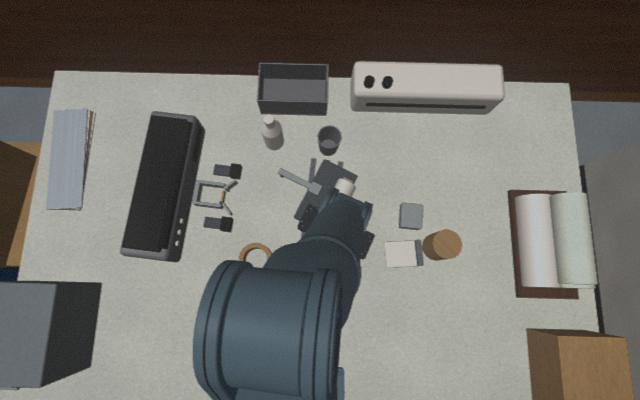

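The top view shows the left side hidden by the arm. The stand is turned right with its front-right corner 12 mm from the cup, so it clears. I'll add a small push for margin, then change sides.

```bash
python3 -m pendant '[[0.002,0.008,0,-0.005,-1],[0.002,0.008,0,-0.005,-1],[-0.016,-0.03,0,-0.005,-1],[-0.016,-0.03,0.1,-0.005,-1],[-0.016,-0.04,0.17,-0.005,-1],[0.1,-0.15,0.17,0,-1],[0.2,-0.19,0.17,0,-1],[0.29,-0.194,0.17,0,-1],[0.29,-0.194,0.17,0,-1],[0.29,-0.194,0.17,0,-1]]'
python3 -c "
from h import *
stand()
c=cam('wrist');W=cloud(c);save('wr2',c['img']);X,Y,z=W[...,0],W[...,1],W[...,2]
m=(X>520)&(X<660)&(Y>-180)&(Y<-40)&(abs(z-30)<5);print(m.sum())
h=np.array([.454,.891]);l=np.array([-.891,.454]);q=W[m][:,:2];print('rear along',np.percentile(q@h,1),'right lat',np.percentile(q@l,1),'expect',np.array([623,-145.4])@h,np.array([623,-145.4])@l)"
```

```text
time_s: 5.45
tool_pos: [606.5, -170.0, 108.4]
tcp_rot: [0.204, 0.979, 0.0, 0.002]
contact_force: [0.5, 1.5, -1.1]
width: 0.006
finger_force: 0.0
cup rim x 660.0 752.0 y -121.0 -26.0
world RL [455.5, -47.5] RR [618.5, -145.1] FR [675.0, -50.8] heading deg 59.1
top size [ 79. 190.] o [-250.5  -36.6] th -0.439 RL [-259.9, 72.7] RR [-340.7, -99.2] FL [-160.4, 26.0] FR [-241.1, -146.0] pin [-122.0, -97.0]
t 5.5 tcp [ 604.  -169.6  107.9] F [-0.2 -0.1 -0.7]
8650
rear along 157.38947702024566 right lat -622.3182670621235 expect 153.29059999999998 -621.1046
```

```bash
cat >> h.py <<'E'
def fit(names=("top","wrist"),o0=(-252,-36,-.4)):
    "fit 110x190 rectangle to the outline of slab-top points seen by several cameras (points on edges: robust)"
    Q=[]
    for n in names:
        c=cam(n);W=cloud(c);X,Y,z=W[...,0],W[...,1],W[...,2]
        m=(X>400)&(X<690)&(Y>-200)&(Y<215)&(abs(z-30)<4)&(c["img"].astype(int).sum(2)<(330 if n=="wrist" else 240))
        q=W[m][:,:2];Q.append(q[::max(1,len(q)//2500)])
    q=np.array([feed(p) for p in np.vstack(Q)])
    def loc(p,q):
        C,S=np.cos(p[2]),np.sin(p[2]);d=q-p[:2];return np.stack([C*d[:,0]+S*d[:,1],-S*d[:,0]+C*d[:,1]],1)
    a=np.array(o0,float)
    for tol in(25,12,8):
        l=loc(a,q);k=(abs(l[:,0])<55+tol)&(abs(l[:,1])<95+tol);s=q[k]
        r=cv2.minAreaRect(s.astype(np.float32))
        def cost(p):
            l=loc(p,s);out=np.maximum(0,abs(l)-[55,95])
            # edge support: pull edges onto the data extremes
            e=[]
            for ax,h in((0,55),(1,95)):
                for sg in(-1,1):
                    for b in np.linspace(-.85,.85,9):
                        o=1-ax;t=l[abs(l[:,o]-b*(95 if ax==0 else 55))<4]
                        v=(sg*t[:,ax]).max()-h if len(t) else 0
                        e.append(v if abs(v)<tol else 0.)
            return np.array(e)
        a=least_squares(cost,a,loss="soft_l1",diff_step=1e-4).x
    C,S=np.cos(a[2]),np.sin(a[2]);Rm=np.array([[C,-S],[S,C]]);F=np.array([[np.cos(FA),-np.sin(FA)],[np.sin(FA),np.cos(FA)]])
    for nm,v in dict(RL=(-55,95),RR=(-55,-95),FL=(55,95),FR=(55,-95),pin=(142,0)).items():
        p=a[:2]+Rm@v;print(nm,"feeder",p.round(1),"world",(FO+F@p).round(1))
    s=bot.get_state();print("o",a.round(3),"heading",np.degrees(FA+a[2]).round(1),"res",np.abs(cost(a)).mean().round(2),"t",round(s["time_s"],2),"tcp",s["tool_pos"].round(1))
    return a
E
python3 -c "
from h import *
fit();fit(('top',));fit(('wrist',))"
```

```text
RL feeder [-272.    70.8] world [456.2 -59.7]
RR feeder [-339.3 -106.9] world [ 626.2 -144.6]
FL feeder [-169.2   31.8] world [505.3  38.7]
FR feeder [-236.5 -145.8] world [675.3 -46.1]
pin feeder [-121.4  -87.8] world [629.2  74.1]Traceback (most recent call last):
  File "<string>", line 3, in <module>
    fit();fit(('top',));fit(('wrist',))
    ~~~^^
  File "h.py", line 69, in fit
    s=bot.get_state();print("o",a.round(3),"heading",np.degrees(FA+a[2]).round(1),"res",np.abs(cost(a)).mean().round(2),"t",round(s["time_s"],2),"tcp",s["tool_pos"].round(1))
                                                                                               ~~~~^^^
  File "h.py", line 55, in cost
    l=loc(p,s);out=np.maximum(0,abs(l)-[55,95])
  File "h.py", line 49, in loc
    C,S=np.cos(p[2]),np.sin(p[2]);d=q-p[:2];return np.stack([C*d[:,0]+S*d[:,1],-S*d[:,0]+C*d[:,1]],1)
                                    ~^~~~~~
TypeError: unsupported operand type(s) for -: 'dict' and 'float'
```

View pics/wr2.png

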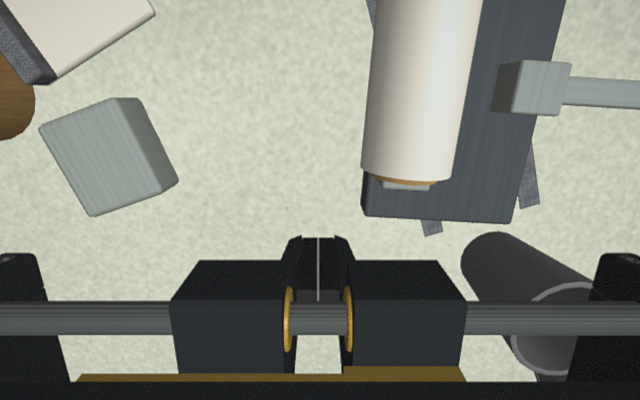

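The wrist view shows the right rear corner at (363,213), the roll clear of it, and the cup at (560,300) to the right. Next I push the right corner.

```bash
sed -i 's/p=a\[:2\]+Rm@v;print(nm,"feeder",p.round(1),"world",(FO+F@p)/pp=a[:2]+Rm@v;print(nm,"feeder",pp.round(1),"world",(FO+F@pp)/; s/s=bot.get_state();print("o",a/st=bot.get_state();print("o",a/; s/round(s\["time_s"\],2),"tcp",s\["tool_pos"\].round(1))$/round(st["time_s"],2),"tcp",st["tool_pos"].round(1),"F",st["contact_force"].round(1))/' h.py
python3 -m pendant '[[0.008,0.004,-0.08,0,-1],[0.008,0.004,-0.166,0,-1],[0.008,0.004,-0.166,0,-1],[0.008,0.004,-0.166,0,-1],[0.014,0.016,-0.166,0,-1],[0.02,0.028,-0.166,0,-1],[0.028,0.042,-0.166,0.012,-1],[0.036,0.058,-0.166,0.026,-1],[0.044,0.075,-0.166,0.04,-1],[0.05,0.092,-0.166,0.055,-1]]'
python3 -c "
from h import *
fit(o0=(-240,-36,-.15))"
```

```text
time_s: 6.65
tool_pos: [630.2, -128.6, 26.6]
tcp_rot: [0.119, 0.993, -0.003, 0.003]
contact_force: [2.2, -9.4, 2.1]
width: 0.005
finger_force: 4.0
RL feeder [-265.8   73. ] world [454.7 -53.3]
RR feeder [-313.1 -111. ] world [ 633.  -118.9]
FL feeder [-159.2   45.6] world [492.7  49.9]
FR feeder [-206.6 -138.4] world [671.  -15.7]
pin feeder [-98.7 -68.1] world [611.9  98.8]
o [-236.189  -32.73    -0.252] heading 69.8 res 0.76 t 6.75 tcp [ 630.9 -126.4   26.6] F [ 2.9 -4.3  2.6]
```

```bash
python3 -m pendant '[[-0.004,0.01,-0.004,0.006,-1],[-0.006,0.024,-0.006,0.014,-1],[-0.006,0.04,-0.006,0.024,-1],[-0.006,0.056,-0.006,0.034,-1],[-0.006,0.07,-0.006,0.044,-1],[-0.006,0.07,-0.006,0.044,-1]]'
python3 -c "
from h import *
fit(o0=(-225,-30,-.05))"
```

```text
time_s: 7.35
tool_pos: [632.2, -94.1, 26.3]
tcp_rot: [0.05, 0.999, -0.003, 0.008]
contact_force: [8.1, -8.7, 9.7]
width: 0.004
finger_force: 6.6Traceback (most recent call last):
  File "<string>", line 3, in <module>
    fit(o0=(-225,-30,-.05))
    ~~~^^^^^^^^^^^^^^^^^^^^
  File "h.py", line 65, in fit
    a=least_squares(cost,a,loss="soft_l1",diff_step=1e-4).x
      ~~~~~~~~~~~~~^^^^^^^^^^^^^^^^^^^^^^^^^^^^^^^^^^^^^^
    return func(*args, **kwargs)
    result = trf(vector_fun.fun, vector_fun.jac, x0, f0, J0, lb, ub, ftol, xtol,
                 gtol, max_nfev, x_scale, loss_function, tr_solver,
                 tr_options.copy(), verbose, callback=callback_wrapped)
    return trf_no_bounds(
        fun, jac, x0, f0, J0, ftol, xtol, gtol, max_nfev, x_scale,
        loss_function, tr_solver, tr_options, verbose, callback=callback)
    J, f = scale_for_robust_loss_function(J, f, rho)
           ~~~~~~~~~~~~~~~~~~~~~~~~~~~~~~^^^^^^^^^^^
    f *= rho[1] / J_scale
numpy._core._exceptions._UFuncOutputCastingError: Cannot cast ufunc 'multiply' output from dtype('float64') to dtype('int64') with casting rule 'same_kind'
```

```bash
sed -i 's/return np.array(e)$/return np.array(e,float)/; s/else 0$/else 0./; s/for tol in(25,12,8)/for tol in(30,15,8)/' h.py
python3 -c "
from h import *
stand();fit(o0=(-222,-25,-.08));fit(('top',),o0=(-222,-25,-.08))"
```

```text
cup rim x 660.0 752.0 y -109.0 -5.0
world RL [526.0, -67.0] RR [713.1, -100.3] FR [732.3, 8.0] heading deg 79.9
top size [21. 31.] o [-224.6  -98.2] th -0.076 RL [-272.2, 0.6] RR [-286.6, -188.8] FL [-162.5, -7.7] FR [-176.9, -197.1] pin [-83.0, -109.0]
t 7.5 tcp [632.1 -94.1  26.2] F [ 7.9 -9.   9.6]
RL feeder [-16.  157.5] world [395.6 203.7]
RR feeder [-205.8  166.5] world [367.7  15.8]
FL feeder [-21.2  47.7] world [504.4 187.5]
FR feeder [-211.    56.6] world [ 4.765e+02 -4.000e-01]
pin feeder [-120.2  -34.8] world [576.5  80.7]
o [-113.491  107.08    -1.618] heading -8.5 res 0.0 t 7.6 tcp [632.1 -94.1  26.2] F [  8.1 -10.   10.1]
RL feeder [-392.4   99.5] world [ 415.6 -176.6]
RR feeder [-209.3  150.3] world [383.5  10.6]
FL feeder [-421.8  205.5] world [ 307.2 -195.2]
FR feeder [-238.7  256.3] world [275.1  -8. ]
pin feeder [-353.5  314.7] world [ 205.4 -116.3]
o [-315.566  177.857    1.841] heading 189.7 res 0.0 t 7.65 tcp [632.1 -94.1  26.2] F [  7.  -10.6  10.5]
```

View pics/last_top.png

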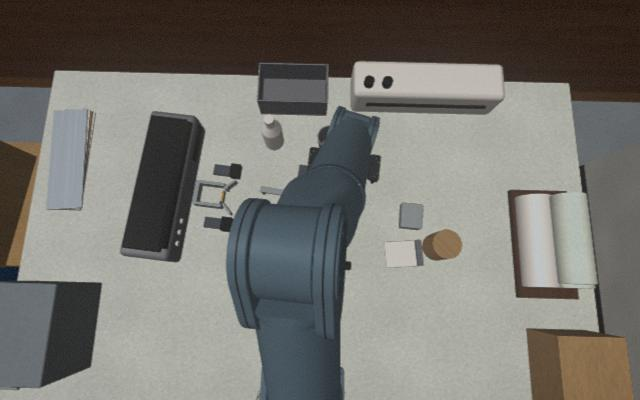

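```bash
sed -i 's/v=(sg\*t\[:,ax\]).max()-h if len(t) else 0.*$/v=np.percentile(sg*t[:,ax],98)-h if len(t) else -tol/; s/e.append(v if abs(v)<tol else 0.)/e.append(np.clip(v,-tol,tol))/; s/def fit(names=("top","wrist")/def fit(names=("top","wrist","side")/; s/Q.append(q\[/print(n,len(q),end=" ");Q.append(q[/' h.py
python3 -c "
from h import *
fit(o0=(-222,-25,-.08));fit(('wrist',),o0=(-222,-25,-.08));fit(('side',),o0=(-222,-25,-.08))
c=cam('side');save('side3',c['img']);c=cam('wrist');cv2.imwrite('pics/sw3.png',np.vstack([cv2.resize(x,(480,300))[...,::-1] for x in (cam('side')['img'],c['img'])]))"
```

```text
top 182 wrist 25459 side 437 RL feeder [-273.    74.4] world [452.6 -60.3]
RR feeder [-271.7 -115.6] world [641.8 -78.1]
FL feeder [-163.    75.1] world [462.9  49.2]
FR feeder [-161.7 -114.9] world [652.1  31.4]
pin feeder [-75.3 -19.3] world [565.6 126.9]
o [-2.17318e+02 -2.02630e+01  7.00000e-03] heading 84.6 res 4.34 t 7.8 tcp [632.1 -94.1  26.2] F [  6.9 -10.3  10.3]
wrist 25470 RL feeder [-284.6   71. ] world [454.8 -72.2]
RR feeder [-275.9 -118.8] world [644.5 -82.7]
FL feeder [-174.7   76. ] world [460.8  37.6]
FR feeder [-166.1 -113.8] world [650.5  27.1]
pin feeder [-83.5 -14.9] world [560.5 119.2]
o [-2.25331e+02 -2.14160e+01  4.60000e-02] heading 86.8 res 6.07 t 7.85 tcp [632.2 -94.1  26.2] F [ 8.7 -9.8 10.9]
side 441 RL feeder [-270.3   77.3] world [449.9 -57.4]
RR feeder [-281.9 -112.3] world [637.4 -88. ]
FL feeder [-160.5   70.6] world [467.6  51.2]
FR feeder [-172.1 -119. ] world [655.1  20.6]
pin feeder [-79.5 -29.5] world [575.3 121.8]
o [-2.21225e+02 -2.08400e+01 -6.10000e-02] heading 80.7 res 4.12 t 7.9 tcp [632.1 -94.1  26.2] F [  7.  -10.6  10.4]
```

View pics/sw3.png

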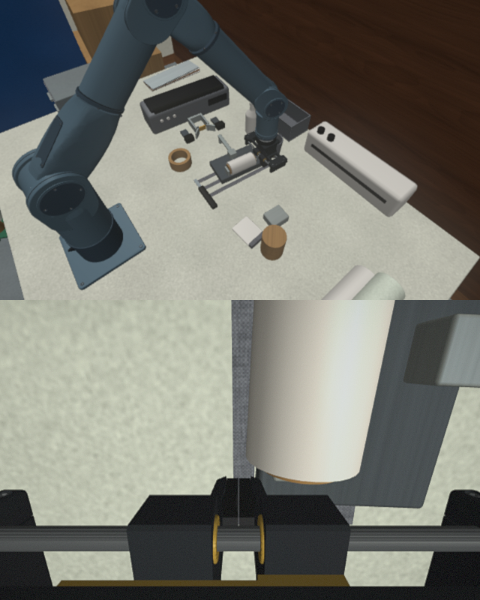

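```bash
python3 -m pendant '[[0,0.014,-0.008,0.01,-1],[0,0.028,-0.008,0.02,-1],[0,0.042,-0.008,0.03,-1],[0,0.056,-0.008,0.04,-1],[0,0.07,-0.008,0.05,-1],[0,0.084,-0.008,0.056,-1],[0,0.09,-0.008,0.058,-1],[0,0.09,-0.008,0.058,-1]]'
python3 -c "
from h import *
fit(o0=(-202,-18,.19));fit(('side',),o0=(-202,-18,.19))"
```

```text
time_s: 8.85
tool_pos: [637.2, -54.4, 25.8]
tcp_rot: [-0.039, 0.999, -0.007, 0.013]
contact_force: [10.9, -18.5, 25.0]
width: 0.006
finger_force: 16.1
top 96 wrist 26197 side 418 RL feeder [-277.7   76.4] world [450.  -64.8]
RR feeder [-241. -110.] world [639.2 -47. ]
FL feeder [-169.8   97.7] world [439.8  44.7]
FR feeder [-133.1  -88.7] world [628.9  62.5]
pin feeder [-66.1  21.3] world [526.2 140.2]
o [-2.05391e+02 -6.15200e+00  1.94000e-01] heading 95.4 res 4.03 t 9.0 tcp [637.2 -54.4  25.8] F [ 10.5 -19.   25.5]
side 403 RL feeder [-279.2   74.8] world [451.6 -66.5]
RR feeder [-238.7 -110.9] world [640.3 -44.8]
FL feeder [-171.8   98.2] world [439.   42.8]
FR feeder [-131.2  -87.4] world [627.8  64.5]
pin feeder [-66.5  24. ] world [523.5 140.1]
o [-205.219   -6.317    0.215] heading 96.6 res 4.17 t 9.05 tcp [637.2 -54.4  25.8] F [ 10.5 -19.3  24.7]
```

```bash
python3 -m pendant '[[0,0.006,0.008,0.004,-1],[0,0.014,0.008,0.01,-1],[0,0.022,0.008,0.016,-1],[0,0.022,0.008,0.016,-1]]'
python3 -c "
from h import *
fit(o0=(-200,-8,.24));fit(('side',),o0=(-200,-8,.24))"
```

```text
time_s: 9.45
tool_pos: [633.3, -39.4, 26.9]
tcp_rot: [-0.065, 0.998, -0.004, 0.009]
contact_force: [8.4, -13.6, 13.7]
width: 0.004
finger_force: 9.9
top 90 wrist 25847 side 460 RL feeder [-278.9   73.3] world [453.  -66.3]
RR feeder [-221.2 -107.7] world [638.9 -27.1]
FL feeder [-174.1  106.7] world [430.3  41.3]
FR feeder [-116.4  -74.3] world [616.3  80.5]
pin feeder [-62.4  42.6] world [505.4 146. ]
o [-197.656   -0.501    0.308] heading 101.9 res 4.06 t 9.6 tcp [633.3 -39.4  26.9] F [  8.8 -13.1  13.6]
side 454 RL feeder [-279.8   71.9] world [454.3 -67.3]
RR feeder [-225.2 -110.1] world [640.9 -31.3]
FL feeder [-174.4  103.5] world [433.5  40.7]
FR feeder [-119.8  -78.5] world [620.   76.7]
pin feeder [-63.8  37.5] world [510.3 144.1]
o [-199.807   -3.288    0.291] heading 100.9 res 4.32 t 9.65 tcp [633.3 -39.4  26.9] F [  7.5 -12.   13.8]
```

```bash
python3 -m pendant '[[0.008,-0.02,0,0,-1],[0.008,-0.04,0,0,-1],[0.008,-0.04,0.1,0,-1],[0.008,-0.05,0.17,0,-1],[-0.1,-0.1,0.17,0,-1],[-0.2,-0.12,0.17,0.008,-1],[-0.317,-0.122,0.17,0.008,-1],[-0.317,-0.122,0.17,0.008,-1],[-0.317,-0.122,0.17,0.008,-1],[-0.317,-0.122,0.17,0.008,-1]]'
python3 -c "
from h import *
stand();fit(o0=(-200,-3,.29));fit(('top',),o0=(-200,-3,.29))
c=cam('wrist');save('wr4',c['img'])"
```

```text
time_s: 10.65
tool_pos: [467.0, -93.8, 106.6]
tcp_rot: [-0.079, 0.997, 0.0, 0.001]
contact_force: [0.7, -0.7, -0.1]
width: 0.002
finger_force: 0.0
cup rim x 684.0 752.0 y -90.0 -26.0
world RL [454.6, -66.3] RR [641.1, -29.6] FR [619.8, 78.3] heading deg 101.1
top size [190. 104.] o [-198.5   -3.2] th 0.295 RL [-278.7, 71.7] RR [-223.5, -110.1] FL [-173.5, 103.7] FR [-118.2, -78.1] pin [-62.6, 38.1]
t 10.7 tcp [467.7 -93.8 106.6] F [-0.4 -0.4  0. ]
top 1334 wrist 12374 side 450 RL feeder [-278.    72.4] world [454.1 -65.5]
RR feeder [-225.  -110.1] world [640.9 -31.1]
FL feeder [-172.3  103. ] world [434.2  42.7]
FR feeder [-119.3  -79.4] world [621.   77.1]
pin feeder [-62.3  36.1] world [511.9 145.5]
o [-198.653   -3.523    0.283] heading 100.4 res 4.17 t 10.85 tcp [467.5 -93.9 106.2] F [-0.   0.4 -0.1]
top 1356 RL feeder [-279.8   74. ] world [452.3 -67.2]
RR feeder [-226.7 -108.5] world [639.1 -32.7]
FL feeder [-174.2  104.7] world [432.3  41. ]
FR feeder [-121.1  -77.7] world [619.2  75.5]
pin feeder [-64.1  37.8] world [510.  143.8]
o [-200.448   -1.88     0.283] heading 100.5 res 4.9 t 10.9 tcp [467.2 -93.9 106.2] F [ 0.3 -0.5 -0.3]
```

View pics/last_top.png

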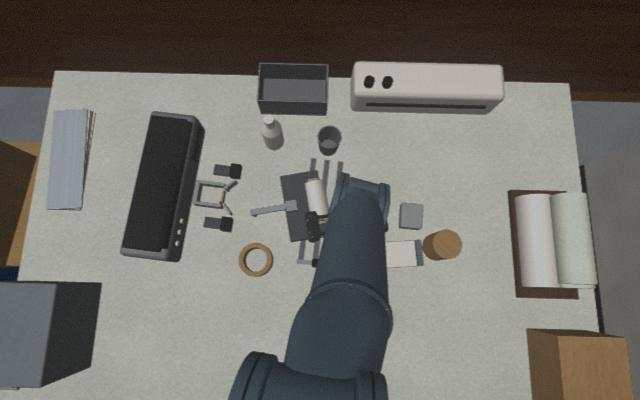

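The top view shows the stand turned left with its pin short of the mouth. All the fits agree: left corner at -279, right corner at -225. Next is the left corner.

```bash
python3 -m pendant '[[0,0,-0.09,0,-1],[0,0,-0.168,0,-1],[0,0,-0.168,0,-1],[0,0,-0.168,0,-1],[-0.004,0.018,-0.168,0,-1],[-0.008,0.034,-0.168,0,-1],[-0.011,0.047,-0.168,-0.016,-1],[-0.014,0.06,-0.168,-0.032,-1],[-0.017,0.078,-0.168,-0.048,-1],[-0.019,0.096,-0.168,-0.064,-1]]'
python3 -m pendant '[[-0.001,0.018,0,-0.016,-1],[-0.001,0.036,0,-0.032,-1],[0,0.054,0,-0.048,-1],[0.002,0.07,0,-0.062,-1],[0.003,0.07,0,-0.062,-1]]'
python3 -c "
from h import *
stand();fit(o0=(-175,-15,-.1))"
```

```text
time_s: 11.95
tool_pos: [455.0, -48.8, 23.6]
tcp_rot: [0.025, 1.0, -0.002, -0.0]
contact_force: [-6.1, -12.0, 8.0]
width: 0.002
finger_force: 6.5
time_s: 12.45
tool_pos: [454.9, -11.4, 23.0]
tcp_rot: [0.12, 0.993, -0.001, -0.002]
contact_force: [-7.3, -5.7, 2.5]
width: 0.007
finger_force: 3.4
cup rim x 685.0 753.0 y -90.0 -26.0
world RL [660.7, -79.0] RR [696.2, 107.6] FR [588.1, 128.2] heading deg 169.2
top size [105.  75.] o [-171.2  -88.1] th 1.484 RL [-270.7, -134.6] RR [-81.4, -151.2] FL [-261.1, -25.0] FR [-71.8, -41.6] pin [-158.9, 53.4]
t 12.5 tcp [455.1 -11.5  23. ] F [-6.6 -5.3  2.3]
top 837 wrist 15166 side 332 RL feeder [-201.7   87.2] world [447.   11.9]
RR feeder [-234.9  -99.9] world [629.8 -39.9]
FL feeder [-93.4  68. ] world [477.  117.7]
FR feeder [-126.6 -119.1] world [659.8  65.9]
pin feeder [-24.3 -40.7] world [592.1 175.5]
o [-164.136  -15.971   -0.175] heading 74.2 res 3.77 t 12.65 tcp [455.2 -11.6  22.9] F [-7.1 -4.8  3.3]
```

```bash
python3 -m pendant '[[0.001,0.012,0,-0.01,-1],[0.003,0.024,0,-0.02,-1],[0.004,0.028,0,-0.022,-1],[0.004,0.028,0,-0.022,-1]]'
python3 -c "
from h import *
fit(o0=(-158,-15,-.22));fit(('wrist',),o0=(-158,-15,-.22))"
```

```text
time_s: 13.05
tool_pos: [456.6, 2.1, 22.9]
tcp_rot: [0.154, 0.988, -0.001, -0.002]
contact_force: [-7.8, -6.0, 4.2]
width: 0.007
finger_force: 4.1
top 736 wrist 15044 side 359 RL feeder [-200.1   86.1] world [448.2  13.4]
RR feeder [-225.5 -102.1] world [633.  -30.8]
FL feeder [-91.   71.4] world [473.8 120.4]
FR feeder [-116.5 -116.9] world [658.6  76.1]
pin feeder [-17.6 -34.4] world [586.5 182.9]
o [-1.58283e+02 -1.53690e+01 -1.34000e-01] heading 76.5 res 3.79 t 13.2 tcp [456.6   2.1  22.9] F [-7.9 -7.3  3.9]
wrist 15047 RL feeder [-198.6   82. ] world [452.4  14.4]
RR feeder [-232.6 -104.9] world [635.  -38.2]
FL feeder [-90.4  62.3] world [482.9 120.1]
FR feeder [-124.4 -124.6] world [665.5  67.5]
pin feeder [-21.8 -46.7] world [598.3 177.4]
o [-161.52   -21.282   -0.18 ] heading 73.9 res 5.16 t 13.25 tcp [456.6   2.1  22.9] F [-7.9 -5.5  3.6]
```

```bash
python3 -m pendant '[[0.003,0.01,0,-0.008,-1],[0.005,0.019,0,-0.014,-1],[0.005,0.019,0,-0.014,-1],[-0.008,-0.02,0,-0.014,-1],[-0.008,-0.03,0.1,-0.014,-1],[-0.008,-0.05,0.168,-0.014,-1],[0.1,-0.13,0.168,-0.014,-1],[0.2,-0.138,0.168,-0.014,-1],[0.315,-0.138,0.168,-0.014,-1],[0.315,-0.138,0.168,-0.014,-1]]'
python3 -c "
from h import *
fit(o0=(-156,-18,-.22));fit(('side','wrist'),o0=(-156,-18,-.22));fit(('wrist',),o0=(-156,-18,-.22));stand()"
```

```text
time_s: 14.25
tool_pos: [622.3, -65.0, 108.5]
tcp_rot: [0.175, 0.985, 0.001, 0.003]
contact_force: [-0.4, -0.4, -0.3]
width: -0.002
finger_force: 0.0
top 144 wrist 15658 side 758 RL feeder [-193.1   81.3] world [453.7  19.8]
RR feeder [-228.7 -105.3] world [635.8 -34.3]
FL feeder [-85.1  60.7] world [485.  125.3]
FR feeder [-120.6 -125.9] world [667.2  71.2]
pin feeder [-17.4 -48.9] world [600.9 181.6]
o [-156.866  -22.297   -0.188] heading 73.5 res 3.39 t 14.4 tcp [618.7 -65.  107.3] F [-0.3 -0.5 -0.8]
side 749 wrist 16194 RL feeder [-194.4   81.8] world [453.1  18.6]
RR feeder [-227.9 -105.2] world [635.8 -33.5]
FL feeder [-86.1  62.4] world [483.2 124.4]
FR feeder [-119.6 -124.6] world [666.   72.3]
pin feeder [-17.2 -46.4] world [598.4 182. ]
o [-156.981  -21.398   -0.177] heading 74.1 res 3.38 t 14.5 tcp [616.5 -65.4 106.7] F [ 0.7 -0.6  0.2]
wrist 16250 RL feeder [-191.5   82. ] world [453.2  21.5]
RR feeder [-229.6 -104.1] world [634.5 -35.1]
FL feeder [-83.7  59.9] world [486.  126.5]
FR feeder [-121.9 -126.2] world [667.3  69.9]
pin feeder [-17.6 -50.6] world [602.6 181.2]
o [-156.685  -22.111   -0.202] heading 72.7 res 5.01 t 14.55 tcp [616.3 -65.5 106.7] F [0.9 0.5 0. ]
world RL [481.1, 29.5] RR [649.0, -59.4] FR [700.5, 37.8] heading deg 62.1
top size [ 5. 14.] o [-165.6  -53.7] th -0.386 RL [-180.7, 55.0] RR [-252.3, -121.0] FL [-78.8, 13.5] FR [-150.4, -162.5] pin [-34.0, -107.2]
t 14.6 tcp [616.3 -65.6 106.6] F [-0.2  0.2  0.7]
```

Left corner is at about -193 against the -197 needed, which is too thin a margin. I'll go back and push it a little further before changing corners.

```bash
python3 -m pendant '[[-0.331,0.104,0,0,-1],[-0.331,0.104,0,0,-1],[-0.331,0.104,0,0,-1],[-0.331,0.104,0,0,-1],[-0.331,0.104,-0.09,0,-1],[-0.331,0.104,-0.168,0,-1],[-0.331,0.104,-0.168,0,-1],[-0.331,0.104,-0.168,0,-1],[-0.325,0.124,-0.168,0,-1],[-0.318,0.144,-0.168,0,-1]]'
python3 -m pendant '[[0.004,0.012,0,0,-1],[0.008,0.024,0,-0.006,-1],[0.01,0.03,0,-0.01,-1],[0.01,0.03,0,-0.01,-1],[-0.006,-0.01,0,-0.01,-1],[-0.006,-0.02,0.1,-0.01,-1],[-0.006,-0.04,0.168,-0.01,-1]]'
python3 -m pendant '[[0.1,-0.13,0,0,-1],[0.2,-0.138,0,0,-1],[0.318,-0.138,0,0,-1],[0.318,-0.138,0,0,-1],[0.318,-0.138,0,0,-1]]'
python3 -c "
from h import *
fit(o0=(-156,-18,-.22));fit(('wrist',),o0=(-156,-18,-.22))"
```

```text
time_s: 15.6
tool_pos: [460.1, 6.7, 23.9]
tcp_rot: [0.176, 0.984, 0.001, 0.001]
contact_force: [-0.5, 0.3, 0.1]
width: 0.006
finger_force: 0.0
time_s: 16.3
tool_pos: [455.6, -13.9, 107.9]
tcp_rot: [0.191, 0.982, 0.0, -0.0]
contact_force: [1.0, 0.0, 0.3]
width: 0.007
finger_force: 0.0
time_s: 16.8
tool_pos: [619.5, -82.5, 107.3]
tcp_rot: [0.19, 0.982, 0.0, 0.003]
contact_force: [0.3, -0.3, 0.5]
width: 0.008
finger_force: 0.0
top 230 wrist 14997 side 749 RL feeder [-197.2   81.8] world [452.8  15.8]
RR feeder [-221.5 -106.6] world [637.8 -27.3]
FL feeder [-88.1  67.7] world [477.8 122.9]
FR feeder [-112.4 -120.7] world [662.8  79.8]
pin feeder [-14.  -37.6] world [590.  186.1]
o [-1.54839e+02 -1.94580e+01 -1.28000e-01] heading 76.9 res 5.22 t 16.95 tcp [613.7 -82.4 106.3] F [0.2 0.4 0.2]
wrist 15124 RL feeder [-183.2   82.2] world [453.8  29.8]
RR feeder [-231.5 -101.5] world [631.7 -36.7]
FL feeder [-76.8  54.2] world [492.3 132.9]
FR feeder [-125.1 -129.5] world [670.3  66.3]
pin feeder [-16.8 -59.8] world [611.8 181.1]
o [-154.151  -23.632   -0.257] heading 69.5 res 4.91 t 17.0 tcp [613.4 -82.5 106.3] F [0.7 0.1 0.1]
```

```bash
sed -i 's/a=least_squares(cost,a,loss="soft_l1",diff_step=1e-4).x/a=minimize(lambda p:np.abs(cost(p)).sum(),a,method="Nelder-Mead",options=dict(initial_simplex=a+np.array([[0,0,0],[8,0,0],[0,8,0],[0,0,.08]]),xatol=.05)).x/; s/import least_squares/import minimize/' h.py
python3 -c "
from h import *
fit(o0=(-154,-22,-.23));fit(('wrist',),o0=(-154,-22,-.23));fit(('wrist','side'),o0=(-154,-22,-.15))"
```

```text
top 240 wrist 15218 side 747 RL feeder [-180.4   81.3] world [455.   32.5]
RR feeder [-233.  -101.3] world [631.3 -38.2]
FL feeder [-74.7  50.8] world [495.9 134.6]
FR feeder [-127.3 -131.7] world [672.3  63.9]
pin feeder [-17.4 -64.5] world [616.4 180. ]
o [-153.884  -25.207   -0.281] heading 68.2 res 3.49 t 17.15 tcp [613.7 -82.8 106.5] F [ 0.6  0.2 -0.3]
wrist 15118 RL feeder [-183.4   81.9] world [454.1  29.5]
RR feeder [-230.3 -102.3] world [632.6 -35.6]
FL feeder [-76.8  54.7] world [491.8 132.8]
FR feeder [-123.7 -129.4] world [670.3  67.7]
pin feeder [-16.  -58.8] world [610.9 182. ]
o [-153.592  -23.767   -0.249] heading 69.9 res 4.92 t 17.2 tcp [613.9 -82.8 106.4] F [0.6 0.  0.4]
wrist 15132 side 749 RL feeder [-186.4   80.9] world [454.7  26.5]
RR feeder [-229.9 -104. ] world [634.4 -35.4]
FL feeder [-79.3  55.7] world [490.6 130.5]
FR feeder [-122.9 -129.2] world [670.2  68.6]
pin feeder [-16.4 -56.7] world [608.8 181.8]
o [-154.623  -24.144   -0.231] heading 71.0 res 3.3 t 17.3 tcp [614.2 -83.  106.4] F [-0.1 -0.  -0.5]
```

```bash
python3 -m pendant '[[0,0.034,-0.09,0,-1],[0,0.034,-0.17,0,-1],[0,0.034,-0.17,0,-1],[0,0.034,-0.17,0,-1],[0.004,0.05,-0.17,0,-1],[0.008,0.066,-0.17,0,-1],[0.013,0.082,-0.17,0.008,-1],[0.018,0.098,-0.17,0.02,-1],[0.022,0.114,-0.17,0.032,-1],[0.026,0.13,-0.17,0.044,-1]]'
python3 -m pendant '[[0.002,0.016,0,0.012,-1],[0.003,0.032,0,0.022,-1],[0.004,0.048,0,0.032,-1],[0.004,0.056,0,0.04,-1],[0.004,0.056,0,0.04,-1]]'
python3 -c "
from h import *
fit(o0=(-130,-16,0));fit(('wrist','side'),o0=(-130,-16,0))"
```

```text
time_s: 18.3
tool_pos: [629.1, -29.3, 23.4]
tcp_rot: [0.124, 0.992, -0.007, 0.003]
contact_force: [-1.5, -34.1, 2.1]
width: 0.006
finger_force: 16.8
time_s: 18.8
tool_pos: [634.2, -27.6, 25.0]
tcp_rot: [0.071, 0.997, -0.02, 0.008]
contact_force: [9.9, -69.0, -5.7]
width: 0.005
finger_force: 32.9
top 80 wrist 25905 side 475 RL feeder [-182.5   80.4] world [455.7  30.3]
RR feeder [-212.  -107.3] world [639.4 -18. ]
FL feeder [-73.8  63.3] world [483.6 136.7]
FR feeder [-103.4 -124.4] world [667.4  88.4]
pin feeder [ -2.7 -44.1] world [597.6 196.7]
o [-142.919  -22.022   -0.156] heading 75.3 res 4.38 t 18.95 tcp [634.2 -27.6  24.9] F [  8.1 -68.3  -5.6]
wrist 25921 side 481 RL feeder [-190.9   75.4] world [459.8  21.5]
RR feeder [-206.4 -114. ] world [646.6 -13. ]
FL feeder [-81.2  66.4] world [479.8 129.7]
FR feeder [ -96.8 -123. ] world [666.6  95.1]
pin feeder [ -2.3 -35.4] world [589. 198.]
o [-1.43825e+02 -2.37880e+01 -8.20000e-02] heading 79.5 res 3.82 t 19.05 tcp [634.2 -27.6  24.9] F [  8.9 -68.9  -5.9]
```

Force of 69 N: the pin at about (-3,-44) is jammed on the mouth's right tip. I'll release it and measure.

```bash
python3 -m pendant '[[0,-0.08,0,0,-1],[-0.004,-0.13,0,0,-1],[-0.004,-0.13,0,0,-1],[-0.006,-0.14,0.1,0,-1],[-0.02,-0.16,0.178,0,-1],[-0.02,-0.16,0.178,0,-1]]'
python3 -c "
from h import *
for n in (('top','wrist','side'),('wrist','side'),('side',)): fit(n,o0=(-142,-20,-.13))
c=cam('side');W=cloud(c);X,Y,z=W[...,0],W[...,1],W[...,2]
m=(z>44)&(z<64)&(X>540)&(X<640)&(Y>110)&(Y<230);q=W[m];print(m.sum())
for y in range(115,215,10):
    t=q[abs(q[:,1]-y)<5]
    if len(t): print(y,t[:,0].min().round(),t[:,0].max().round(),np.median(t[:,2]).round())
a=cam('side')['img'][180:300,180:400];b=cam('top')['img'][140:260,160:380];save('v5',np.vstack([cv2.resize(x,(550,300),interpolation=cv2.INTER_CUBIC) for x in(a,b)]))"
```

```text
time_s: 19.65
tool_pos: [623.3, -70.1, 116.3]
tcp_rot: [0.06, 0.998, 0.0, 0.005]
contact_force: [0.9, -0.9, 0.9]
width: 0.002
finger_force: 0.0
top 371 wrist 16143 side 752 RL feeder [-183.7   76.6] world [459.3  28.8]
RR feeder [-210.3 -111.5] world [643.8 -16.6]
FL feeder [-74.8  61.2] world [485.6 135.6]
FR feeder [-101.4 -126.9] world [670.1  90.2]
pin feeder [ -1.9 -45.1] world [598.6 197.4]
o [-1.4252e+02 -2.5176e+01 -1.4100e-01] heading 76.2 res 3.38 t 19.8 tcp [619.8 -67.7 110.2] F [-0.6  0.2 -0.1]
wrist 16615 side 748 RL feeder [-184.2   77.6] world [458.2  28.4]
RR feeder [-211.2 -110.4] world [642.6 -17.4]
FL feeder [-75.3  62. ] world [484.8 135.1]
FR feeder [-102.3 -126.1] world [669.2  89.3]
pin feeder [ -2.7 -44.4] world [597.9 196.7]
o [-1.43229e+02 -2.42180e+01 -1.43000e-01] heading 76.1 res 3.26 t 19.9 tcp [619.  -68.2 109. ] F [-0.2  0.2  0.2]
side 751 RL feeder [-188.5   78.6] world [456.9  24.1]
RR feeder [-211.9 -110. ] world [642.2 -18. ]
FL feeder [-79.4  65. ] world [481.3 131.4]
FR feeder [-102.7 -123.5] world [666.6  89.2]
pin feeder [ -4.7 -39.9] world [593.2 195.1]
o [-1.45615e+02 -2.24830e+01 -1.23000e-01] heading 77.2 res 3.5 t 19.95 tcp [618.9 -68.6 108.9] F [-0.3 -0.3  0.3]
112
115 571.0 589.0 55.0
125 575.0 590.0 54.0
135 577.0 593.0 55.0
145 580.0 598.0 55.0
155 583.0 600.0 55.0
165 588.0 603.0 54.0
175 590.0 604.0 54.0
185 593.0 606.0 55.0
195 596.0 608.0 55.0
205 599.0 599.0 55.0
```

View pics/v5.png

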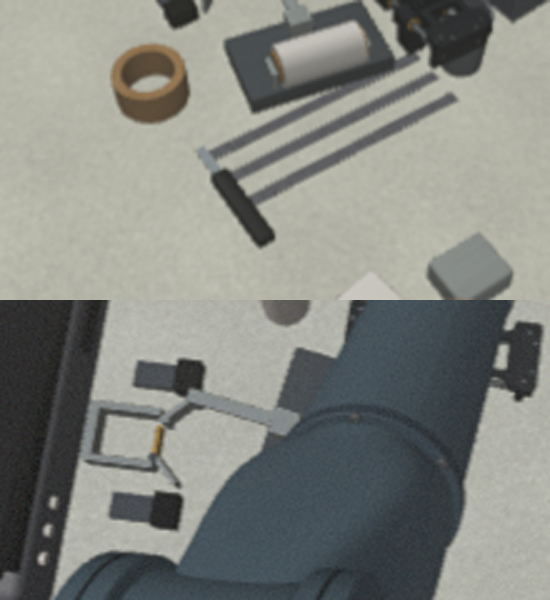

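The crops show the pin end at (190,400) on the tip of the mouth's right flare, and in the upper one the left corner beyond all three strips. I'll push the pin arm gently to the left, from its right side.

```bash
python3 -m pendant '[[0.013,0.47,0.02,0,-1],[0.013,0.47,0.02,0,-1],[0.013,0.47,0.02,0,-1],[0.013,0.47,0.02,0,-1],[0.013,0.47,0.02,0,-1],[0.013,0.47,0.02,0,-1],[0.013,0.47,-0.06,0,-1],[0.013,0.47,-0.136,0,-1],[0.013,0.47,-0.136,0,-1],[0.013,0.47,-0.136,0,-1]]'
python3 -m pendant '[[-0.016,0,0,0,-1],[-0.03,0,0,0,-1],[-0.044,0,0,0,-1],[-0.058,0,0,0,-1],[-0.072,0,0,0,-1],[-0.086,0,0,0,-1],[-0.1,0,0,0,-1],[-0.1,0,0,0,-1]]'
cat >> h.py <<'E'
def arm(lo=80,hi=225):
    for n in("side","top"):
        W=cloud(cam(n));X,Y,z=W[...,0],W[...,1],W[...,2]
        q=W[(z>47)&(z<62)&(X>480)&(X<640)&(Y>lo)&(Y<hi)]
        f=np.array([feed(p[:2]) for p in q])
        if len(f)<15: print(n,len(f));continue
        tip=f[f[:,0]>np.percentile(f[:,0],90)];print(n,len(f),"arm tip x",np.percentile(f[:,0],98).round(1),"y",np.median(tip[:,1]).round(1),"slope",np.polyfit(f[:,0],f[:,1],1)[0].round(3))
E
python3 -c "
from h import *
fit(o0=(-142,-20,-.05));arm()"
```

```text
time_s: 21.1
tool_pos: [625.9, 163.8, 42.2]
tcp_rot: [0.06, 0.998, -0.001, -0.001]
contact_force: [0.9, 0.2, 1.3]
width: 0.009
finger_force: 0.0
time_s: 21.9
tool_pos: [579.0, 166.3, 45.4]
tcp_rot: [0.06, 0.998, 0.002, 0.004]
contact_force: [4.4, 2.2, 2.7]
width: 0.003
finger_force: 2.1
top 1244 wrist 42221 side 735 RL feeder [-209.2   73.9] world [459.4   3. ]
RR feeder [-195.8 -115.6] world [649.4  -2.6]
FL feeder [-99.5  81.7] world [462.7 113. ]
FR feeder [ -86.1 -107.8] world [652.6 107.3]
pin feeder [-6.  -6.9] world [560.3 197.1]
o [-1.47657e+02 -1.69620e+01  7.10000e-02] heading 88.3 res 3.47 t 22.05 tcp [579.  165.9  44.8] F [5.1 1.5 3.6]
side 200 arm tip x -3.9 y -4.1 slope 0.031
top 157 arm tip x -4.1 y -1.5 slope 0.02
```

```bash
python3 -m pendant '[[-0.01,0,0,0,-1],[-0.02,0,0,0,-1],[-0.02,0,0,0,-1],[0.03,0,0,0,-1],[0.03,0,0.1,0,-1],[0.03,0,0.14,0,-1],[-0.22,-0.398,0.14,0.03,-1],[-0.22,-0.398,0.14,0.03,-1],[-0.22,-0.398,0.14,0.03,-1],[-0.22,-0.398,0.14,0.03,-1]]'
python3 -m pendant '[[0,0,0,0,-1],[0,0,0,0,-1],[0,0,0,0,-1]]'
python3 -c "
from h import *
fit(o0=(-147,-17,.1));fit(('top','side'),o0=(-147,-17,.1));arm()"
```

```text
time_s: 23.15
tool_pos: [482.7, -6.0, 112.8]
tcp_rot: [0.013, 1.0, 0.0, -0.0]
contact_force: [0.9, -0.2, 0.1]
width: 0.007
finger_force: 0.0
time_s: 23.45
tool_pos: [485.3, -3.4, 112.6]
tcp_rot: [0.012, 1.0, 0.0, 0.0]
contact_force: [0.8, 0.7, -0.6]
width: 0.003
finger_force: 0.0
top 318 wrist 13104 side 631 RL feeder [-216.8   74.2] world [458.4  -4.5]
RR feeder [-194.4 -114.5] world [648.4  -1.1]
FL feeder [-107.6   87.1] world [456.5 105.5]
FR feeder [ -85.2 -101.5] world [646.5 108.9]
pin feeder [-10.    3.1] world [550.  194.2]
o [-1.50992e+02 -1.36850e+01  1.18000e-01] heading 91.0 res 3.52 t 23.6 tcp [485.3  -3.2 112.3] F [-0.4  0.2 -1.2]
top 321 side 618 RL feeder [-216.3   75.1] world [457.5  -3.9]
RR feeder [-192.4 -113.4] world [647.4   0.9]
FL feeder [-107.2   89. ] world [454.7 106.1]
FR feeder [-83.3 -99.5] world [644.6 110.9]
pin feeder [-9.   5.7] world [547.5 195.5]
o [-1.49834e+02 -1.21950e+01  1.26000e-01] heading 91.5 res 3.24 t 23.7 tcp [485.1  -3.6 112.1] F [ 0.3  0.2 -0.4]
side 5
top 229 arm tip x -4.2 y 4.5 slope 0.165
```

```bash
python3 -m pendant '[[-0.042,-0.062,0,0,-1],[-0.042,-0.062,-0.1,0,-1],[-0.042,-0.062,-0.18,0,-1],[-0.042,-0.062,-0.18,0,-1],[-0.042,-0.036,-0.18,0,-1],[-0.043,-0.022,-0.18,0,-1],[-0.043,-0.01,-0.18,0,-1],[-0.043,0.002,-0.18,-0.01,-1],[-0.043,0.012,-0.18,-0.02,-1],[-0.043,0.012,-0.18,-0.02,-1]]'
python3 -c "
from h import *
fit(o0=(-142,-13,.05));arm()"
```

```text
time_s: 24.8
tool_pos: [461.5, 0.1, 23.1]
tcp_rot: [0.045, 0.999, -0.001, -0.001]
contact_force: [-5.3, -5.3, 3.6]
width: 0.006
finger_force: 3.0
top 793 wrist 13763 side 301 RL feeder [-203.7   81.6] world [452.3   9.4]
RR feeder [-193.1 -108.1] world [642.1   0.8]
FL feeder [-93.8  87.8] world [457.3 119.3]
FR feeder [ -83.3 -101.9] world [647.1 110.7]
pin feeder [-1.7 -2.2] world [556.1 201.9]
o [-1.43459e+02 -1.01490e+01  5.60000e-02] heading 87.4 res 3.9 t 24.95 tcp [4.615e+02 1.000e-01 2.310e+01] F [-5.4 -6.   2.7]
side 8
top 334 arm tip x 3.6 y -11.1 slope 0.029
```

```bash
python3 -m pendant '[[0,-0.04,0,0,-1],[0,-0.05,0.1,0,-1],[0,-0.064,0.18,0,-1],[0.341,-0.064,0.18,0,-1],[0.341,-0.064,0.18,0,-1],[0.341,-0.064,0.18,0,-1],[0.341,-0.064,0.18,0,-1],[0.341,-0.064,0.08,0,-1],[0.341,-0.064,0,0,-1],[0.341,-0.064,0,0,-1]]'
python3 -m pendant '[[0,0,0,0,-1],[0,0.016,0,0,-1],[0,0.03,0,0,-1],[0,0.042,0,0.008,-1],[0,0.054,0,0.016,-1],[0,0.066,0,0.024,-1],[0,0.078,0,0.032,-1],[0,0.08,0,0.036,-1]]'
python3 -c "
from h import *
fit(o0=(-133,-8,.15));fit(('top','side'),o0=(-133,-8,.15));arm()"
```

```text
time_s: 26.05
tool_pos: [629.9, -29.4, 18.5]
tcp_rot: [0.044, 0.999, 0.0, -0.004]
contact_force: [-0.2, 0.7, -0.7]
width: 0.007
finger_force: 0.0
time_s: 26.85
tool_pos: [637.4, 7.3, 24.7]
tcp_rot: [-0.013, 1.0, -0.002, 0.004]
contact_force: [5.0, -6.9, 1.3]
width: 0.006
finger_force: 3.9
top 156 wrist 25182 side 547 RL feeder [-202.7   80.6] world [453.4  10.2]
RR feeder [-173.8 -107.2] world [643.2  20.1]
FL feeder [-94.   97.3] world [447.7 120.1]
FR feeder [-65.1 -90.5] world [637.5 129.9]
pin feeder [ 6.4 16.6] world [538.1 211.9]
o [-133.906   -4.937    0.153] heading 93.0 res 3.72 t 27.0 tcp [637.3   7.2  24.7] F [ 4.5 -5.6  0.3]
top 151 side 557 RL feeder [-200.9   78. ] world [456.2  11.7]
RR feeder [-176.2 -110.4] world [646.2  17.4]
FL feeder [-91.9  92.3] world [452.9 121.7]
FR feeder [-67.1 -96.1] world [642.9 127.3]
pin feeder [6.7 9.4] world [545.3 211.5]
o [-1.34044e+02 -9.06600e+00  1.31000e-01] heading 91.7 res 3.71 t 27.1 tcp [637.3   7.2  24.6] F [ 4.4 -5.4  1.1]
side 210 arm tip x 9.6 y 13.4 slope 0.134
top 0
```

```bash
python3 -m pendant '[[0,-0.04,0,0,-1],[0,-0.05,0.1,0,-1],[0,-0.06,0.18,0,-1],[-0.346,-0.06,0.18,0,-1],[-0.346,-0.06,0.18,0,-1],[-0.346,-0.06,0.18,0,-1],[-0.346,-0.06,0.18,0,-1],[-0.346,-0.06,0.08,0,-1],[-0.346,-0.06,0,0,-1],[-0.346,-0.06,0,0,-1]]'
python3 -m pendant '[[0,0,0,0,-1],[0,0.016,0,0,-1],[0,0.03,0,0,-1],[0,0.044,0,-0.008,-1],[0,0.058,0,-0.016,-1],[0,0.072,0,-0.024,-1],[0,0.086,0,-0.032,-1],[0,0.1,0,-0.04,-1],[0,0.106,0,-0.044,-1]]'
python3 -c "
from h import *
fit(o0=(-117,-10,.02));arm()"
```

```text
time_s: 28.2
tool_pos: [457.9, -19.7, 19.6]
tcp_rot: [-0.013, 1.0, 0.0, -0.003]
contact_force: [-0.4, 1.5, -0.2]
width: 0.009
finger_force: 0.0
time_s: 29.1
tool_pos: [458.1, 24.3, 23.2]
tcp_rot: [0.061, 0.998, -0.004, -0.001]
contact_force: [-9.3, -32.8, 20.1]
width: 0.005
finger_force: 17.6
top 606 wrist 13499 side 323 RL feeder [-179.7   86.1] world [450.3  33.6]
RR feeder [-178.1 -103.9] world [639.5  16.2]
FL feeder [-69.7  87. ] world [460.4 143.2]
FR feeder [ -68.1 -103. ] world [649.6 125.7]
pin feeder [18.1 -7.2] world [563.  221.1]
o [-1.23897e+02 -8.46500e+00  9.00000e-03] heading 84.7 res 3.71 t 29.25 tcp [458.1  24.2  23.3] F [ -9.8 -25.7  18.8]
side 35 arm tip x -75.0 y -24.1 slope -0.283
top 288 arm tip x 18.6 y -13.7 slope 0.009
```

```bash
python3 -m pendant '[[0,-0.04,0,0,-1],[0,-0.07,0.1,0,-1],[0,-0.096,0.18,0,-1],[0.34,-0.096,0.18,0,-1],[0.34,-0.096,0.18,0,-1],[0.34,-0.096,0.18,0,-1],[0.34,-0.096,0.18,0,-1],[0.34,-0.096,0.08,0,-1],[0.34,-0.096,0,0,-1],[0.34,-0.096,0,0,-1]]'
python3 -m pendant '[[0,0,0,0,-1],[0,0.016,0,0,-1],[0,0.03,0,0,-1],[0,0.042,0,0.008,-1],[0,0.054,0,0.016,-1],[0,0.066,0,0.024,-1],[0,0.078,0,0.028,-1],[0,0.078,0,0.028,-1]]'
python3 -c "
from h import *
fit(o0=(-113,-10,.1));arm()"
```

```text
time_s: 30.35
tool_pos: [626.5, -13.9, 17.8]
tcp_rot: [0.057, 0.998, -0.0, -0.005]
contact_force: [-0.9, 1.1, -0.3]
width: 0.009
finger_force: 0.0
time_s: 31.15
tool_pos: [634.2, 19.8, 24.4]
tcp_rot: [0.013, 1.0, -0.003, 0.004]
contact_force: [5.4, -9.0, 0.2]
width: 0.004
finger_force: 4.0
top 134 wrist 25248 side 583 RL feeder [-182.   80.] world [456.1  30.7]
RR feeder [-157.  -108.3] world [646.   36.7]
FL feeder [-73.   94.5] world [452.6 140.7]
FR feeder [-47.9 -93.8] world [642.5 146.7]
pin feeder [25.8 11.8] world [544.8 230.6]
o [-114.988   -6.885    0.132] heading 91.8 res 3.55 t 31.3 tcp [634.2  19.8  24.4] F [ 5.3 -7.8  1. ]
side 193 arm tip x 17.4 y 3.1 slope 0.06
top 0
```

```bash
python3 -m pendant '[[0,-0.04,0,0,-1],[0,-0.04,0.1,0,-1],[0,-0.046,0.18,0,-1],[-0.34,-0.046,0.18,0,-1],[-0.34,-0.046,0.18,0,-1],[-0.34,-0.046,0.18,0,-1],[-0.34,-0.046,0.18,0,-1],[-0.34,-0.046,0.08,0,-1],[-0.34,-0.046,0,0,-1],[-0.34,-0.046,0,0,-1]]'
python3 -m pendant '[[0,0,0,0,-1],[0,0.016,0,0,-1],[0,0.03,0,0,-1],[0,0.044,0,-0.008,-1],[0,0.058,0,-0.016,-1],[0,0.072,0,-0.024,-1],[0,0.084,0,-0.03,-1],[0,0.084,0,-0.03,-1]]'
python3 -c "
from h import *
fit(o0=(-107,-10,.02));arm()"
```

```text
time_s: 32.4
tool_pos: [457.9, 1.0, 19.6]
tcp_rot: [0.012, 1.0, -0.0, -0.003]
contact_force: [-1.1, -1.1, 0.1]
width: 0.003
finger_force: 0.0
time_s: 33.2
tool_pos: [458.6, 38.8, 23.4]
tcp_rot: [0.062, 0.998, -0.002, -0.001]
contact_force: [-7.6, -14.1, 12.3]
width: 0.007
finger_force: 7.9
top 596 wrist 14268 side 319 RL feeder [-164.5   90.5] world [447.5  49.3]
RR feeder [-164.8  -99.5] world [636.5  29.8]
FL feeder [-54.5  90.3] world [458.7 158.7]
FR feeder [-54.8 -99.7] world [647.7 139.3]
pin feeder [32.4 -4.9] world [562.1 235.5]
o [-1.09626e+02 -4.62700e+00 -2.00000e-03] heading 84.1 res 3.71 t 33.35 tcp [458.6  38.8  23.4] F [ -7.5 -14.1  11.8]
side 34 arm tip x -64.0 y -20.0 slope -0.195
top 241 arm tip x 20.2 y -12.7 slope 0.001
```

```bash
python3 -m pendant '[[0,-0.04,0,0,-1],[0,-0.07,0.1,0,-1],[0,-0.088,0.18,0,-1],[0.34,-0.088,0.18,0,-1],[0.34,-0.088,0.18,0,-1],[0.34,-0.088,0.18,0,-1],[0.34,-0.088,0.18,0,-1],[0.34,-0.088,0.08,0,-1],[0.34,-0.088,0,0,-1],[0.34,-0.088,0,0,-1]]'
python3 -m pendant '[[0,0,0,0,-1],[0,0.016,0,0,-1],[0,0.03,0,0,-1],[0,0.042,0,0.008,-1],[0,0.054,0,0.016,-1],[0,0.066,0,0.024,-1],[0,0.08,0,0.028,-1],[0,0.08,0,0.028,-1]]'
python3 -c "
from h import *
fit(o0=(-99,-7,.1))"
```

```text
time_s: 34.45
tool_pos: [627.0, 0.1, 18.6]
tcp_rot: [0.059, 0.998, -0.0, -0.004]
contact_force: [-0.2, 0.6, -0.2]
width: 0.005
finger_force: 0.0
time_s: 35.25
tool_pos: [634.3, 34.2, 24.6]
tcp_rot: [0.016, 1.0, -0.003, 0.004]
contact_force: [5.4, -8.7, 0.2]
width: 0.002
finger_force: 4.5
top 146 wrist 25416 side 642 RL feeder [-164.1   83.6] world [454.3  48.9]
RR feeder [-143.7 -105.3] world [644.3  50.2]
FL feeder [-54.8  95.4] world [453.6 158.9]
FR feeder [-34.4 -93.5] world [643.6 160.2]
pin feeder [41.9 10.3] world [548.  246.6]
o [-99.248  -4.934   0.108] heading 90.4 res 3.93 t 35.4 tcp [634.3  34.2  24.6] F [ 5.5 -9.8  0.4]
```

```bash
python3 -m pendant '[[0,-0.04,0,0,-1],[0,-0.04,0.1,0,-1],[0,-0.04,0.18,0,-1],[-0.34,-0.04,0.18,0,-1],[-0.34,-0.04,0.18,0,-1],[-0.34,-0.04,0.18,0,-1],[-0.34,-0.04,0.18,0,-1],[-0.34,-0.04,0.08,0,-1],[-0.34,-0.04,0,0,-1],[-0.34,-0.04,0,0,-1]]'
python3 -m pendant '[[0,0,0,0,-1],[0,0.016,0,0,-1],[0,0.03,0,0,-1],[0,0.044,0,-0.008,-1],[0,0.058,0,-0.016,-1],[0,0.072,0,-0.024,-1],[0,0.088,0,-0.03,-1],[0,0.088,0,-0.03,-1]]'
python3 -c "
from h import *
fit(o0=(-90,-7,.0))"
```

```text
time_s: 36.4
tool_pos: [457.9, 19.0, 19.7]
tcp_rot: [0.015, 1.0, -0.0, -0.003]
contact_force: [-0.8, 0.7, 0.3]
width: 0.004
finger_force: 0.0
time_s: 37.2
tool_pos: [459.3, 60.6, 23.3]
tcp_rot: [0.064, 0.998, -0.001, -0.001]
contact_force: [-5.1, -8.2, 5.7]
width: 0.006
finger_force: 5.0
top 568 wrist 13510 side 334 RL feeder [-141.6   92.5] world [447.8  72.3]
RR feeder [-152.2  -97.2] world [635.4  42.6]
FL feeder [-31.7  86.3] world [464.9 180.9]
FR feeder [ -42.4 -103.4] world [652.6 151.3]
pin feeder [ 49.8 -13.4] world [572.3 252. ]
o [-9.1954e+01 -5.4380e+00 -5.6000e-02] heading 81.0 res 3.82 t 37.35 tcp [459.3  60.6  23.3] F [-5.1 -7.9  7.5]
```

```bash
python3 -m pendant '[[0,-0.04,0,0,-1],[0,-0.07,0.1,0,-1],[0,-0.1,0.18,0,-1],[0.34,-0.1,0.18,0,-1],[0.34,-0.1,0.18,0,-1],[0.34,-0.1,0.18,0,-1],[0.34,-0.1,0.18,0,-1],[0.34,-0.1,0.08,0,-1],[0.34,-0.1,0,0,-1],[0.34,-0.1,0,0,-1]]'
python3 -m pendant '[[0,0,0,0,-1],[0,0.016,0,0,-1],[0,0.03,0,0,-1],[0,0.042,0,0.008,-1],[0,0.054,0,0.016,-1],[0,0.066,0,0.024,-1],[0,0.082,0,0.028,-1],[0,0.082,0,0.028,-1]]'
python3 -c "
from h import *
fit(o0=(-84,-7,.06))"
```

```text
time_s: 38.35
tool_pos: [627.0, 14.0, 18.6]
tcp_rot: [0.062, 0.998, -0.0, -0.004]
contact_force: [-0.1, 1.1, -0.4]
width: 0.003
finger_force: 0.0
time_s: 39.15
tool_pos: [634.4, 51.1, 24.8]
tcp_rot: [0.019, 1.0, -0.002, 0.004]
contact_force: [4.9, -7.8, 1.8]
width: 0.006
finger_force: 3.6
top 169 wrist 26070 side 673 RL feeder [-134.7   88.8] world [452.1  78.7]
RR feeder [-125.7 -101. ] world [641.8  68.6]
FL feeder [-24.8  94. ] world [457.9 188.6]
FR feeder [-15.8 -95.7] world [647.7 178.4]
pin feeder [66.6  3.3] world [557.4 270.4]
o [-7.5253e+01 -3.4580e+00  4.7000e-02] heading 87.0 res 3.89 t 39.3 tcp [634.3  51.   24.8] F [ 4.7 -7.1  1.3]
```

```bash
python3 -m pendant '[[0,-0.03,0,0,-1],[0,-0.04,0.1,0,-1],[0,-0.03,0.18,0,-1],[-0.34,-0.022,0.18,0,-1],[-0.34,-0.022,0.18,0,-1],[-0.34,-0.022,0.18,0,-1],[-0.34,-0.022,0.18,0,-1],[-0.34,-0.022,0.08,0,-1],[-0.34,-0.022,0,0,-1],[-0.34,-0.022,0,0,-1]]'
python3 -m pendant '[[0,0,0,0,-1],[0,0.016,0,0,-1],[0,0.03,0,0,-1],[0,0.044,0,-0.008,-1],[0,0.058,0,-0.016,-1],[0,0.072,0,-0.024,-1],[0,0.086,0,-0.03,-1],[0,0.086,0,-0.03,-1]]'
python3 -c "
from h import *
fit(o0=(-70,-7,-.03))"
```

```text
time_s: 40.3
tool_pos: [457.4, 42.4, 19.5]
tcp_rot: [0.019, 1.0, -0.0, -0.004]
contact_force: [0.2, 0.3, 0.3]
width: 0.005
finger_force: 0.0
time_s: 41.1
tool_pos: [459.7, 83.8, 23.3]
tcp_rot: [0.067, 0.998, -0.001, -0.0]
contact_force: [-4.9, -8.2, 6.2]
width: 0.008
finger_force: 4.6
top 582 wrist 14559 side 322 RL feeder [-115.5   98. ] world [444.9  98.7]
RR feeder [-132.7  -91.2] world [631.5  62.6]
FL feeder [-6.  88.1] world [465.8 206.7]
FR feeder [ -23.1 -101.2] world [652.3 170.6]
pin feeder [ 72.1 -14.4] world [575.6 274.1]
o [-69.312  -1.598  -0.09 ] heading 79.1 res 3.79 t 41.25 tcp [459.7  83.8  23.3] F [-4.4 -8.   6.3]
```

```bash
python3 -m pendant '[[0,-0.04,0,0,-1],[0,-0.07,0.1,0,-1],[0,-0.104,0.18,0,-1],[0.34,-0.104,0.18,0,-1],[0.34,-0.104,0.18,0,-1],[0.34,-0.104,0.18,0,-1],[0.34,-0.104,0.18,0,-1],[0.34,-0.104,0.08,0,-1],[0.34,-0.104,0,0,-1],[0.34,-0.104,0,0,-1]]'
python3 -m pendant '[[0,0,0,0,-1],[0,0.016,0,0,-1],[0,0.03,0,0,-1],[0,0.042,0,0.006,-1],[0,0.054,0,0.012,-1],[0,0.066,0,0.018,-1],[0,0.078,0,0.022,-1],[0,0.086,0,0.022,-1],[0,0.09,0,0.022,-1]]'
python3 -c "
from h import *
fit(o0=(-58,-3,.02))"
```

```text
time_s: 42.25
tool_pos: [627.0, 34.9, 18.6]
tcp_rot: [0.065, 0.998, -0.0, -0.004]
contact_force: [-0.6, 0.1, -0.6]
width: 0.006
finger_force: 0.0
time_s: 43.15
tool_pos: [634.6, 72.4, 25.0]
tcp_rot: [0.033, 0.999, -0.004, 0.004]
contact_force: [4.9, -16.7, 1.0]
width: 0.004
finger_force: 7.8
top 396 wrist 30129 side 704 RL feeder [-115.8   97.2] world [445.6  98.3]
RR feeder [-109.1  -92.7] world [635.2  86. ]
FL feeder [ -5.9 101.1] world [452.8 208.1]
FR feeder [  0.9 -88.7] world [642.4 195.8]
pin feeder [84.4  9.3] world [553.2 288.8]
o [-5.7465e+01  4.2390e+00  3.6000e-02] heading 86.3 res 2.81 t 43.3 tcp [634.5  72.3  24.9] F [  5.4 -12.1   1.3]
```

```bash
python3 -m pendant '[[0,0.008,0,0,-1],[0,-0.03,0,0,-1],[0,-0.04,0.1,0,-1],[0,-0.03,0.18,0,-1],[-0.34,-0.026,0.18,0,-1],[-0.34,-0.026,0.18,0,-1],[-0.34,-0.026,0.18,0,-1],[-0.34,-0.026,0.18,0,-1],[-0.34,-0.026,0.06,0,-1],[-0.34,-0.026,0,0,-1]]'
python3 -m pendant '[[0,0,0,0,-1],[0,0.016,0,0,-1],[0,0.03,0,0,-1],[0,0.042,0,-0.006,-1],[0,0.052,0,-0.01,-1],[0,0.06,0,-0.01,-1],[0,0.066,0,-0.01,-1],[0,0.066,0,-0.01,-1]]'
python3 -c "
from h import *
fit(o0=(-56,-1,.0))"
```

```text
time_s: 44.3
tool_pos: [461.8, 67.5, 23.0]
tcp_rot: [0.03, 1.0, 0.001, 0.002]
contact_force: [0.0, 0.7, -0.9]
width: 0.007
finger_force: 0.0
time_s: 45.1
tool_pos: [461.2, 89.3, 23.9]
tcp_rot: [0.052, 0.999, -0.005, 0.001]
contact_force: [-2.7, -27.2, 12.6]
width: 0.002
finger_force: 14.6
top 549 wrist 17485 side 340 RL feeder [-108.9   96.4] world [447.1 105.2]
RR feeder [-111.   -93.6] world [635.9  84. ]
FL feeder [ 1.1 95.2] world [459.4 214.5]
FR feeder [ -1.  -94.8] world [648.2 193.3]
pin feeder [87.1 -0.7] world [563.5 290.3]
o [-5.4929e+01  8.3000e-01 -1.1000e-02] heading 83.6 res 3.72 t 45.25 tcp [461.2  89.2  23.9] F [ -2.4 -27.9  14.5]
```

```bash
python3 -m pendant '[[0,-0.04,0,0,-1],[0,-0.06,0,0,-1],[0,-0.08,0.1,0,-1],[0,-0.096,0.18,0,-1],[0.34,-0.096,0.18,0,-1],[0.34,-0.096,0.18,0,-1],[0.34,-0.096,0.18,0,-1],[0.34,-0.096,0.18,0,-1],[0.34,-0.096,0.06,0,-1],[0.34,-0.096,0,0,-1]]'
python3 -m pendant '[[0,0,0,0,-1],[0,0.016,0,0,-1],[0,0.03,0,0,-1],[0,0.042,0,0.0,-1],[0,0.054,0,0,-1],[0,0.066,0,0,-1],[0,0.076,0,0,-1],[0,0.076,0,0,-1]]'
```

```text
time_s: 46.25
tool_pos: [632.3, 52.3, 22.0]
tcp_rot: [0.047, 0.999, 0.001, 0.001]
contact_force: [-0.9, 0.2, -0.0]
width: 0.005
finger_force: 0.0
time_s: 47.05
tool_pos: [632.7, 73.0, 25.0]
tcp_rot: [0.052, 0.999, -0.009, 0.003]
contact_force: [-0.3, -30.0, 4.5]
width: 0.005
finger_force: 14.8
```

Both corners are firm at 27–30 N. I'll retreat clear of the view and check the stand and the gate.

```bash
python3 -m pendant '[[0,-0.04,0,0,-1],[0,-0.08,0,0,-1],[0,-0.1,0.1,0,-1],[0,-0.12,0.3,0,-1],[0,-0.3,0.4,0,-1],[0,-0.5,0.4,0,-1],[0,-0.5,0.4,0,-1],[0,-0.5,0.4,0,-1],[0,-0.5,0.4,0,-1],[0,-0.5,0.4,0,-1]]'
python3 -c "
from h import *
fit(o0=(-55,0,0.),names=('top','side'));stand()
for n in('top','side'):
    c=cam(n);W=cloud(c);g=c['img'].astype(int);X,Y,z=W[...,0],W[...,1],W[...,2]
    m=(g[...,0]>g[...,2]*1.5)&(g[...,0]>70)&(X>480)&(X<640)&(Y>215)&(Y<310)
    f=np.array([feed(p[:2]) for p in W[m]]);print(n,'brass',len(f),f.min(0).round() if len(f) else '',f.max(0).round() if len(f) else '')
    q=W[(z>47)&(z<62)&(X>500)&(X<640)&(Y>208)&(Y<310)];f=np.array([feed(p[:2]) for p in q]);t=f[f[:,0]>np.percentile(f[:,0],85)];print('arm tip',np.percentile(f[:,0],98).round(1),np.median(t[:,1]).round(1))
"
```

```text
time_s: 48.05
tool_pos: [631.1, -166.7, 226.1]
tcp_rot: [0.05, 0.999, -0.001, 0.003]
contact_force: [0.6, -0.1, -0.1]
width: 0.006
finger_force: 0.0
top 398 side 724 RL feeder [-112.9   96.9] world [446.2 101.2]
RR feeder [-107.  -93.] world [635.8  88. ]
FL feeder [ -3.  100.3] world [453.9 210.9]
FR feeder [  2.9 -89.6] world [643.4 197.7]
pin feeder [86.9  8.1] world [554.7 291.1]
o [-5.4985e+01  3.6770e+00  3.1000e-02] heading 86.0 res 3.01 t 48.15 tcp [ 631.2 -160.5  223.3] F [ 0.5  0.1 -0.2]
cup rim x 660.0 752.0 y -130.0 -26.0
world RL [510.4, 4.7] RR [592.4, 176.1] FR [493.2, 223.5] heading deg 154.4
top size [10.  7.] o [-94.5  42.9] th 1.225 RL [-202.5, 23.3] RR [-23.7, -41.0] FL [-165.2, 126.8] FR [13.5, 62.5] pin [-46.4, 176.5]
t 48.2 tcp [ 631.1 -159.2  222.6] F [ 0.2  1.4 -0.7]
top brass 12 [ 31. -15.] [38. 17.]
arm tip 90.2 2.0
side brass 20 [11. -2.] [36. 17.]
arm tip 89.4 2.6
```

```bash
python3 -m pendant '[[-0.1,-0.3,0,0,-1],[-0.2,-0.5,0,0,-1],[-0.2,-0.5,0,0,-1],[-0.2,-0.5,0,0,-1],[-0.2,-0.5,0,0,-1],[-0.2,-0.5,0,0,-1]]'
python3 -c "
from h import *
fit(o0=(-55,0,0.),names=('top','side'));stand()
for n in('top','side'):
    c=cam(n);W=cloud(c);X,Y,z=W[...,0],W[...,1],W[...,2];F=np.apply_along_axis(feed,2,W[...,:2])
    m=(abs(z-30)<5)&(F[...,0]<25)&(F[...,0]>-140)&(abs(F[...,1])<110)&(c['img'].astype(int).sum(2)<330)
    for y in(-90,-75,-62,62,75,90):
        t=F[m&(abs(F[...,1]-y)<7)][:,0];print(n,y,len(t),'rear',np.percentile(t,[2,5]).round(1) if len(t) else '')
    save('fin_'+n,c['img'])
"
```

```text
time_s: 48.9
tool_pos: [527.4, -415.8, 222.2]
tcp_rot: [0.05, 0.999, -0.001, -0.001]
contact_force: [0.2, -0.2, 0.6]
width: 0.007
finger_force: 0.0
top 1270 side 481 RL feeder [-110.6   96.3] world [447.1 103.5]
RR feeder [-109.8  -93.7] world [636.2  85.2]
FL feeder [-0.6 96.7] world [457.7 213. ]
FR feeder [  0.2 -93.3] world [646.8 194.7]
pin feeder [86.8  2.1] world [560.7 290.4]
o [-5.5164e+01  1.4930e+00  4.0000e-03] heading 84.5 res 3.37 t 49.0 tcp [ 528.5 -414.3  222. ] F [ 0.1 -0.3  0. ]
cup rim x 685.0 752.0 y -90.0 -26.0
world RL [550.7, 41.5] RR [571.0, 230.4] FR [461.7, 242.2] heading deg 173.9
top size [89. 72.] o [-66.5  41.3] th 1.564 RL [-161.8, -13.0] RR [28.2, -14.3] FL [-161.1, 96.9] FR [28.9, 95.7] pin [-65.5, 183.3]
t 49.05 tcp [ 530.4 -411.4  221.8] F [ 0.8  0.8 -0.4]
top -90 168 rear [-107.4 -103.4]
top -75 213 rear [-108.5 -104.8]
top -62 140 rear [-78.3 -64.6]
top 62 179 rear [-109.4 -102.2]
top 75 242 rear [-109.6 -105.9]
top 90 231 rear [-107.8 -104.4]
side -90 90 rear [-111.9 -109.7]
side -75 83 rear [-111.9 -109.9]
side -62 55 rear [-111.2 -109.7]
side 62 98 rear [-111.9 -110. ]
side 75 141 rear [-111.3 -108.8]
side 90 153 rear [-111.4 -108.8]
```

The stand is home and square: rear edge at -110 on both sides, pin at (87, 2), gate shut, arm clear. I'm handing the job in.

```bash
python3 -c "
from station import bot
print(bot.close_job())"
```

```text
the job is handed in; nothing more can be done
None
```

I handed the job in at about 49 s, with no verdict shown: my camera fits put the stand square on both stops with the pin behind the shut gate, all three strip steps met, no bystander touched as far as I could tell, and one mid-way pin jam on the mouth's right tip (about 69 N at the wrist), which I freed by nudging the pin arm sideways.

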